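# Assemble a clay lantern on the banding wheel

## Robot

A 7-joint arm with a two-finger parallel gripper is mounted at the origin on the work surface. World frame = base frame: x ahead of the robot, y to its left, z up, the work surface at z = 0. Lengths are in m, angles in rad, forces in N, time in s.
With the tool pointing down it reaches from about 0.425 to 0.875 m from the base axis. Payload 8.4 kg.
Tool frame: the origin (TCP) lies where the fingers leave the gripper's body, on its centre line; the fingertips stand 73 mm ahead of it and the grasp point (between the pads) lies 54 mm ahead of it (tcp_to_grasp is the distance from the TCP to the grasp point, in m); z points along the fingers, y is the direction in which the jaws open and shut (so a half turn about z gives the same grasp; the last joint's range is limited). The gripper opens to 85 mm and grips with 20 to 120 N. Pads are 22 mm wide; open, the fingers measure 114 mm over their backs; the gripper's body (76 mm by 85 mm) begins 54 mm behind the grasp point. The pads swing forward as they close: fully open they stand 13 mm farther back than shut.
Start: joints at [-1.302, 0.333, 0.04, 1.465, -0.013, 1.343, -0.059], TCP at [0.234, 0.607, 0.304] pointing down, gripper open.
Joint ranges: [-2.58, 2.58], [-0.38, 2.09], [-1.3, 1.39], [0.25, 2.4], [-1.5, 4.64], [0.08, 2.09], [-2.65, 2.65]. Speed limits (rad/s): [2.22, 2.22, 2.79, 2.79, 3.14, 3.14, 3.14].

## Interface

Orientations are given as [roll, pitch, yaw] about the fixed x, y, z axes, in that order (R = Rz(yaw) Ry(pitch) Rx(roll)).
In Python, from station import * gives the robot as it stands.
- The arm moves only by the tool step_arm, never from a script. Its argument "motion" is a list of rows, each an object with "linear": the shift along the tool's x, y, z scaled (see below), a list of three; "dr": the turn, a rotation vector about the tool's x, y, z scaled (see below), a list of three; "fingers": the opening in per cent of the stroke, from 0 (shut) to 100 (fully open). In form: [{"linear": [x, y, z], "dr": [rx, ry, rz], "fingers": fingers}, ...]. A call has 1 to 12 rows; each row is the pose to reach, as a shift and turn from the pose commanded when the call began, along the tool's axes at that moment; what a row does not reach only later rows make up. The controller multiplies each number of a shift by 150 mm and each number of a turn by 45 degrees. A row lasts 1/12 s, in which the tool goes at most 41.7 mm and 7.16 degrees, less where a joint would pass 70% of its speed; a pose out of reach is approached as far as the arm can. A call with a number of a shift or a turn outside -1 to 1 is refused whole. A call with a gripper value outside its range is refused whole. The fingers move at their own pace and stop on an object; the grip force is fixed at half the most. Time passes only in rows, so rows that repeat a pose let the fingers close. It gives the time, the measured TCP pose, the force and the opening at its end, in the units of the state.
- get_obs(): the state, without advancing time (a new reading comes with each control period).
- read_camera(name): name is "side" or "top"; returns a dict with "pixels" (480x640x3 uint8, blue, green, red), "fx", "fy", "cx", "cy" (pixels), "R" (3x3) and "t" (3): a world point X has camera coordinates R X + t. Camera axes: x right, y down, z forward; pixel columns grow to the right and rows downward; lengths in m; the calibration is good to about 2 mm. A picture is of the moment at which its call begins. There is no depth.
- finish_job(): hands the job in, once; it reports no verdict.
The state is a dict: "t": time; "joints": joint angles; "dq": joint speeds; "effort": joint torques, N m; "tool_pos": TCP position; "tcp_rot": TCP orientation; "ft_force": force on the tool from outside, world axes, zero at the start; "wrist_torque": the same for the moment, N m; "grip_width": finger opening in m.
Only numpy, scipy, OpenCV 4.12 (cv2) and the standard library are available. Lean on these libraries where they do the work, as an engineer would, in place of code of your own. Each camera call takes 0.05 s, during which the arm holds its last target. There are 200 camera calls.

## Task

Put the fired clay lantern together on the banding wheel, from the bottom up: lay the base tray on the middle of the wheel, stand the little electric candle in the middle of the tray, set the windowed lantern body over the candle, then the open collar ring centred on the body, and last the knobbed roof centred on the ring. Fired clay chips, so set every piece down gently and upright rather than dropping it, and leave the three soft pinch pots standing where they are.

Things in the scene. Friction and masses are not known exactly. Their poses are not given: they have to be found in the camera images.
- wheel_top (a point): banding wheel: a fixed metal turntable on a foot, locked so that it neither turns nor moves; round flat grey head 150 mm across, its top 62 mm above the table. The point is the centre of the head's top face, z up
- base: base tray of the lantern: flat fired terracotta slab, 110 mm long (its x) by 64 mm wide (its y) by 16 mm thick, with a rib 8 mm wide and 6 mm high above the slab across each short end (ribs from 47 to 55 mm either side of the middle). About 0.22 kg. Can be taken across its 64 mm width. Lies ribs up. Origin: centre of its underside, z up; the upper face of the slab is at z = 16 mm
- light: electric candle: white plastic cylinder 30 mm in diameter and 30 mm high with a small amber flame tip on top, 10 mm across and reaching to 42 mm. About 30 g. Stands upright. Origin: centre of its underside, z up
- drum: lantern  terracotta drum 58 mm in outer diameter and 56 mm high, with six dark arched windows round its side; wall 6 mm; open below, the cavity is 46 mm wide and 48 mm high; closed flat top 8 mm thick with a small dark vent mark. About 0.16 kg. Stands open side down. Origin: centre of its underside, z up; the top is at z = 56 mm
- collar: collar ring: short terracotta tube, open through, 44 mm in outer diameter at both ends and 48 mm at its slightly bulged middle, hole about 28 mm, 32 mm high, the same either way up. About 60 g. Stands on end. Origin: centre of its underside, z up
- roof: roof: terracotta cone 72 mm in diameter at the foot (a 6 mm high straight edge, then sloping in to 24 mm diameter at 30 mm height) with a cylindrical grip knob 22 mm in diameter on top, from 30 to 54 mm height. Solid, flat underneath. About 0.14 kg. Origin: centre of its underside, z up
- pot_a: freshly made, still soft pinch pot of dark brown clay, open on top, rounded, 68 mm across and 45 mm high; not part of the lantern, to be left standing where it is. Origin: centre of its underside, z up
- pot_b: freshly made, still soft pinch pot of dark brown clay, open on top, flaring bowl, 70 mm across at the rim and 34 mm high; not part of the lantern, to be left standing where it is. Origin: centre of its underside, z up
- pot_c: freshly made, still soft pinch pot of dark brown clay, open on top, with drawn-in mouth, 66 mm across and 42 mm high; not part of the lantern, to be left standing where it is. Origin: centre of its underside, z up

How it is judged:
By the outcome, as a careful person would: the job done as asked, in the order asked, and still so for the second after the job is handed in, with the robot touching nothing.
It also fails if it takes over 128 s, if anything falls off the work surface, if the arm or the gripper's body presses on something with over 40 N, if the wrist force passes 120 N, or if a joint passes its speed limit or range.

## Working session

There is one attempt and no reset: what is moved stays moved. The work goes in short steps, Python scripts to look and compute and a tool call to move; the robot and the scene stay as the last step left them, time stands still between calls to the robot, and variables do not carry over. Pictures are saved under pics/ and viewed, about 12 in all and at most 16, crops included, and the job is handed in when it is done.

Besides the shell and the picture viewer there is one more tool, called after "Request:" by a JSON object that holds its "fn" and its "kwargs", one argument or row to a line. step_arm: Moves the arm, as the interface text tells. Its arguments: {"type":"object","properties":{"motion":{"type":"array","items":{"type":"object","properties":{"linear":{"type":"array","items":{"type":"number"}},"dr":{"type":"array","items":{"type":"number"}},"fingers":{"type":"number"}}}}},"required":["motion"]}

```bash
mkdir -p pics; ls; python3 - <<'E'
from station import *
import cv2,numpy as np
print(get_obs())
for n in("top","side"):
    c=read_camera(n); cv2.imwrite(f"pics/{n}0.png",c["pixels"])
    print(n,c["fx"],c["fy"],c["cx"],c["cy"],np.round(c["R"],4).tolist(),np.round(c["t"],4).tolist(), np.round(-np.array(c["R"]).T@c["t"],3))
E
```

```text
pics
{'t': 0.0, 'joints': array([-1.30221173,  0.33390782,  0.03987389,  1.46630086, -0.01338272,
        1.34332788, -0.05852992]), 'dq': array([ 1.39493389e-03,  6.66279782e-04,  1.55508101e-04, -2.04014024e-05,
        1.98996023e-03,  1.62282360e-03,  1.53420511e-03]), 'effort': array([-6.57317796e-04, -6.58566856e+01,  1.36475120e+00, -4.05550218e+01,
        1.66074611e-02,  1.28277118e-02, -1.26341732e-05]), 'tool_pos': array([0.23360319, 0.60618753, 0.30300871]), 'tcp_rot': array([-3.13991955e+00,  1.30282636e-04,  2.77376446e+00]), 'ft_force': array([-0.70629569,  0.07451149,  0.15949987]), 'wrist_torque': array([0.023772  , 0.03289126, 0.03398426]), 'grip_width': 0.08587833346290069}
top 443.5899141602564 443.5899141602564 321.74516470194084 243.0006438150443 [[0.0125, -0.9999, -0.0028], [-0.9852, -0.0119, -0.171], [0.171, 0.0049, -0.9853]] [-0.0152, 0.5738, 1.0157] [ 0.392 -0.013  1.099]
side 548.8595208428648 548.8595208428648 317.07459868706496 246.6627884935705 [[0.994, -0.1084, 0.0124], [-0.0761, -0.77, -0.6335], [0.0782, 0.6288, -0.7736]] [-0.5975, 0.0973, 1.1313] [ 0.513 -0.701  0.944]
```

View pics/top0.png

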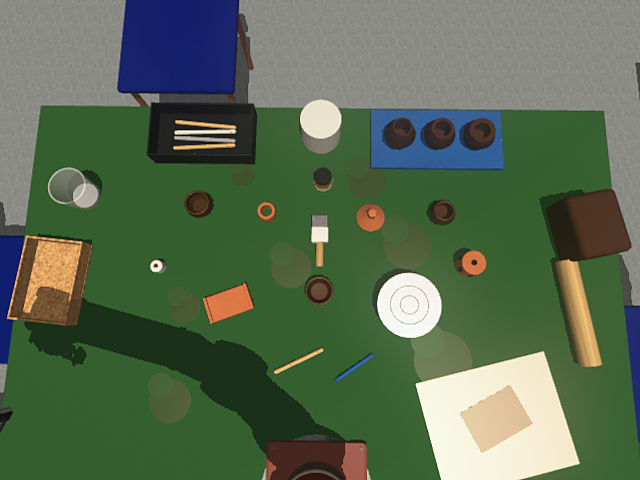

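View pics/side0.png

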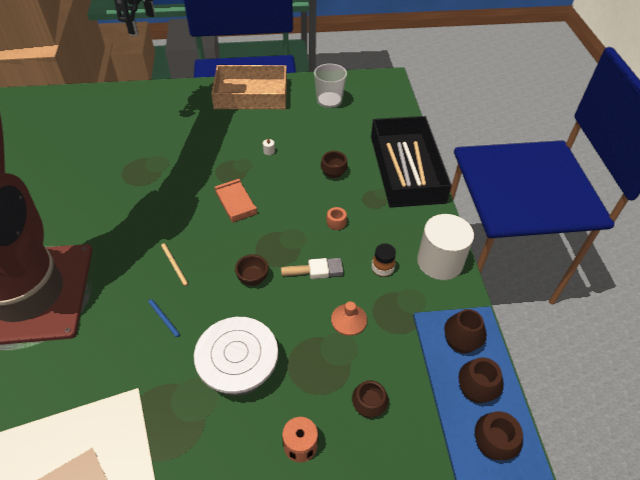

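```bash
cat > h.py <<'E'
from station import *
import cv2,numpy as np
from scipy.optimize import least_squares
a=np.linspace(0,2*np.pi,48,endpoint=False)
def rings(*rz): return np.array([[r*np.cos(t),r*np.sin(t),z] for r,z in rz for t in a])/1e3
M=dict(base=np.array([[x,y,z] for x in(-55,55) for y in(-32,32) for z in(0,22)])/1e3,
 light=rings((15,0),(15,30),(5,42)),drum=rings((29,0),(29,56)),collar=rings((22,0),(24,16),(22,32)),
 roof=rings((36,0),(36,6),(12,30),(11,54)),wheel=rings((75,0)))
def proj(c,X):
    p=X@np.array(c["R"]).T+c["t"]; return np.c_[p[:,0]/p[:,2]*c["fx"]+c["cx"],p[:,1]/p[:,2]*c["fy"]+c["cy"]]
def ray(c,uv,z):
    R=np.array(c["R"]);o=-R.T@c["t"];d=R.T@[(uv[0]-c["cx"])/c["fx"],(uv[1]-c["cy"])/c["fy"],1]
    return o+d*(z-o[2])/d[2]
def stats(h):
    m=cv2.moments(h.astype(np.float32)); A=m["m00"]
    return np.array([m["m10"]/A,m["m01"]/A]),np.array([m["mu20"],m["mu11"],m["mu02"]])/A,A
def mask(c,name):
    hsv=cv2.cvtColor(c["pixels"],cv2.COLOR_BGR2HSV);H,S,V=cv2.split(hsv)
    if name in("light","wheel"): m=(V>110)&(S<90)
    else: m=((H<14)|(H>174))&(S>120)&(V>85)
    return m.astype(np.uint8)
def blob(c,name,near,R=30):
    m=mask(c,name);w=np.zeros_like(m);cv2.circle(w,tuple(int(v) for v in near),R,1,-1);m&=w
    m=cv2.morphologyEx(m,cv2.MORPH_CLOSE,np.ones((3,3)))
    cs,_=cv2.findContours(m,cv2.RETR_EXTERNAL,cv2.CHAIN_APPROX_NONE)
    cs=[k for k in cs if cv2.contourArea(k)>15]
    return cv2.convexHull(np.vstack(cs) if name!="wheel" else max(cs,key=cv2.contourArea))[:,0].astype(float)
def fit(name,views,z0=0,yaw0=0):
    """views: list of (cam, near, R). returns x,y,yaw, residual px"""
    hs=[(c,stats(blob(c,name,n,R))) for c,n,R in views]
    def f(p):
        r=[];cy,sy=np.cos(p[2]),np.sin(p[2])
        X=M[name]@np.array([[cy,-sy,0],[sy,cy,0],[0,0,1]]).T+[p[0],p[1],z0]
        for c,s in hs:
            q=stats(cv2.convexHull(proj(c,X).astype(np.float32))[:,0])
            r+=list(q[0]-s[0])
            if name=="base": r+=list((q[1]-s[1])/20)
        return r
    g=ray(views[0][0],views[0][1],z0)
    o=least_squares(f,[g[0],g[1],yaw0],x_scale=[.01,.01,.1],diff_step=1e-4)
    return o.x,np.round(o.fun,1),[s[2] for c,s in hs]
E
cat > loc.py <<'E'
from h import *
T,S=read_camera("top"),read_camera("side")
for n,t,s,z,R in [("base",(228,303),(236,200),0,32),("light",(157,266),(269,147),0,12),("drum",(471,263),(300,440),0,26),("collar",(266,211),(337,217),0,14),("roof",(371,217),(350,317),0,26),("wheel",(409,304),(236,352),.062,50)]:
    for v in ([(T,t,R)],[(S,s,R)],[(T,t,R),(S,s,R)]):
        p,r,A=fit(n,v,z); print(n,np.round(p,4),r,np.round(A))
for n,t,s in [("p1",(198,203),(334,162)),("p2",(319,289),(252,268)),("p3",(441,211),(370,397))]: print(n,ray(T,t,.03)[:2],ray(S,s,.03)[:2])
E
python3 loc.py
```

```text
base [0.4303 0.2183 0.    ] [-0.  -0.1 -4.8  1.6  5.1] [1224.]
base [ 0.4324  0.2187 -0.    ] [ 0.1 -0.1  5.1 -2.2 -2.4] [1077.]
base [0.4314 0.2183 0.0005] [-0.  -0.6 -4.8  1.6  5.1 -0.3 -0.   5.1 -2.2 -2.4] [1224. 1077.]
light [0.5167 0.3964 0.0056] [0. 0.] [144.]
light [ 0.5173  0.3972 -0.    ] [-0. -0.] [158.]
light [0.517  0.3966 0.0009] [-0.1 -0.1 -0.1  0.1] [144. 158.]
drum [ 0.5312 -0.3717 -0.0207] [-0. -0.] [514.]
drum [ 0.5313 -0.3678 -0.0013] [0. 0.] [1258.]
drum [ 0.5312 -0.3691 -0.0026] [-1.1 -0.   0.   0.8] [ 514. 1258.]
collar [ 0.6588  0.1318 -0.0433] [ 0. -0.] [255.]
collar [ 6.596e-01  1.332e-01 -1.000e-04] [ 0. -0.] [352.]
collar [0.6592 0.1324 0.7135] [-0.2 -0.2 -0.1  0.3] [255. 352.]
roof [ 0.6499 -0.1289 -0.    ] [0. 0.] [580.]
roof [ 6.504e-01 -1.289e-01  3.000e-04] [-0.  0.] [882.]
roof [ 6.502e-01 -1.289e-01 -3.000e-04] [ 0.  -0.1 -0.1  0. ] [580. 882.]
wheel [ 0.4154 -0.2207 -0.0204] [-0. -0.] [4160.]
wheel [ 0.43   -0.213  -0.0009] [-0. -0.] [5093.]
wheel [ 0.4246 -0.2162 -0.0792] [-2.1 -4.1 -3.   1.8] [4160. 5093.]
p1 [0.67457216 0.30094177] [0.67603729 0.30594595]
p2 [ 0.46510258 -0.002814  ] [ 0.46411632 -0.00195706]
p3 [ 0.66126426 -0.30209794] [ 0.66090278 -0.30749159]
```

```bash
python3 - <<'E'
from h import *
T,S=read_camera("top"),read_camera("side")
for v in ([(T,(228,303),32)],[(S,(236,200),32)],[(T,(228,303),32),(S,(236,200),32)]):
    print(fit("base",v,0,1.92))
for th in(0,6,12,18):
    M["wheel"]=rings((75,0),(75,-th))
    print(th,[np.round(fit("wheel",[v],.062)[0][:2],4) for v in((T,(409,304),50),(S,(236,352),50))], [abs(stats(cv2.convexHull(proj(c,M["wheel"]+[.42,-.216,.062]).astype(np.float32))[:,0])[2]) for c in(T,S)])
a=cv2.resize(T["pixels"][260:350,365:455],None,fx=4,fy=4,interpolation=3);b=cv2.resize(S["pixels"][307:397,190:285],(380,360),interpolation=3)
cv2.imwrite("pics/w.png",np.hstack([a,b]))
E
```

```text
(array([0.43004108, 0.21778166, 1.94547373]), array([ 0. , -0. ,  0.4, -0.2,  0.2]), [1224.5])
(array([0.43095056, 0.21929496, 1.91124821]), array([-0. , -0. ,  0.3,  0.1,  0.5]), [1077.0])
(array([0.43052272, 0.218336  , 1.92729704]), array([-0.2, -0.2,  0.5, -0.1,  0.2, -0.2,  0.3,  0.4,  0.1,  0.5]), [1224.5, 1077.0])
0 [array([ 0.4154, -0.2207]), array([ 0.43 , -0.213])] [3335.268803746905, 4987.243430625182]
6 [array([ 0.4154, -0.221 ]), array([ 0.4297, -0.2116])] [3351.7646228699014, 5109.731050094357]
12 [array([ 0.4155, -0.2214]), array([ 0.4295, -0.2101])] [3367.9784856815822, 5230.4312828937545]
18 [array([ 0.4155, -0.2217]), array([ 0.4292, -0.2086])] [3383.917944574263, 5349.379058740567]
```

View pics/w.png

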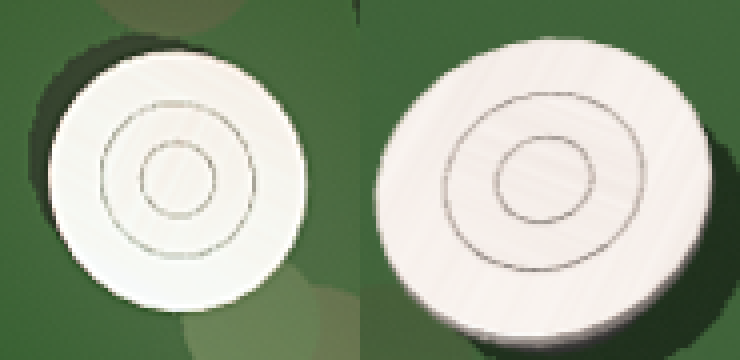

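```bash
python3 - <<'E'
from h import *
T,S=read_camera("top"),read_camera("side")
print(ray(T,(409.1,304.6),.062),ray(S,(236.4,351.5),.062))
for c in(T,S):
    b=c["pixels"].min(2); m=(b>150).astype(np.uint8)
    k,l,st,ce=cv2.connectedComponentsWithStats(m); n=(409,304) if c is T else (236,345)
    i=l[n[1],n[0]]; print(st[i],ce[i],ray(c,ce[i],.062))
E
```

```text
[ 0.42947735 -0.21221689  0.062     ] [ 0.43169576 -0.21150067  0.062     ]
[ 377  273   65   65 3293] [408.92256301 304.91011236] [ 0.42876049 -0.21179134  0.062     ]
[ 194  317   84   75 4925] [235.25035533 353.75329949] [ 0.42958316 -0.21581061  0.062     ]
```

Request:
{"fn": "step_arm", "kwargs": {
  "motion": [
    {"linear": [-1,-1,0.2],"dr": [0,0,0],"fingers": 100},
    {"linear": [-1,-1,0.2],"dr": [0,0,0],"fingers": 100},
    {"linear": [-1,-1,0.2],"dr": [0,0,0],"fingers": 100},
    {"linear": [-1,-1,0.2],"dr": [0,0,0],"fingers": 100},
    {"linear": [-1,-1,0.2],"dr": [0,0,0],"fingers": 100},
    {"linear": [-1,-1,0.2],"dr": [0,0,0],"fingers": 100}
  ]
}}

```text
t: 0.9
tool_pos: [0.3236, 0.4057, 0.2732]
tcp_rot: [-3.139, 0.002, 2.766]
ft_force: [1.0, -0.2, -0.3]
grip_width: 0.0852
```

Request:
{"fn": "step_arm", "kwargs": {
  "motion": [
    {"linear": [-1,-0.94,0.3],"dr": [0,0,1],"fingers": 100},
    {"linear": [-1,-0.94,0.3],"dr": [0,0,1],"fingers": 100},
    {"linear": [-1,-0.94,0.3],"dr": [0,0,1],"fingers": 100},
    {"linear": [-1,-0.94,0.3],"dr": [0,0,1],"fingers": 100},
    {"linear": [-1,-0.94,0.3],"dr": [0,0,1],"fingers": 100},
    {"linear": [-1,-0.94,0.3],"dr": [0,0,1],"fingers": 100},
    {"linear": [-1,-0.94,0.3],"dr": [0,0,1],"fingers": 100},
    {"linear": [-1,-0.94,0.3],"dr": [0,0,1],"fingers": 100}
  ]
}}

```text
t: 1.57
tool_pos: [0.4094, 0.2265, 0.2291]
tcp_rot: [3.141, -0.0, 1.985]
ft_force: [-0.3, 0.0, 0.6]
grip_width: 0.0855
```

```bash
cat > go.py <<'E'
# python3 go.py x y z yaw : numbers to reach it from here, tool axes and scaled units
import sys
from h import *
from scipy.spatial.transform import Rotation as Ro
o=get_obs(); x,y,z,yaw=map(float,sys.argv[1:5])
R=Ro.from_euler("xyz",o["tcp_rot"]); G=Ro.from_euler("xyz",[np.pi,0,yaw])
print("lin",np.round(R.inv().apply(np.array([x,y,z])-o["tool_pos"])/.15,3),"dr",np.round((R.inv()*G).as_rotvec()/(np.pi/4),3))
print("t",round(o["t"],2),np.round(o["tool_pos"],4),np.round(o["tcp_rot"],4),"F",np.round(o["ft_force"],1),"w",round(o["grip_width"],4))
E
python3 go.py .4305 .2183 .13 1.927
```

```text
lin [-0.107  0.107  0.66 ] dr [ 0.    -0.     0.074]
t 1.57 [0.4094 0.2265 0.2291] [ 3.1413e+00 -2.0000e-04  1.9848e+00] F [-0.3  0.   0.6] w 0.0855
```

Request:
{"fn": "step_arm", "kwargs": {
  "motion": [
    {"linear": [-0.107,0.107,0.5],"dr": [0,0,0.074],"fingers": 100},
    {"linear": [-0.107,0.107,0.66],"dr": [0,0,0.074],"fingers": 100},
    {"linear": [-0.107,0.107,0.66],"dr": [0,0,0.074],"fingers": 100},
    {"linear": [-0.107,0.107,0.8],"dr": [0,0,0.074],"fingers": 100},
    {"linear": [-0.107,0.107,0.88],"dr": [0,0,0.074],"fingers": 100},
    {"linear": [-0.107,0.107,0.93],"dr": [0,0,0.074],"fingers": 100},
    {"linear": [-0.107,0.107,0.93],"dr": [0,0,0.074],"fingers": 100},
    {"linear": [-0.107,0.107,0.93],"dr": [0,0,0.074],"fingers": 100}
  ]
}}

```text
t: 2.23
tool_pos: [0.4303, 0.2194, 0.0897]
tcp_rot: [3.142, 0.0, 1.932]
ft_force: [-0.1, -0.0, -0.5]
grip_width: 0.0856
```

```bash
python3 go.py .4305 .2183 .07 1.927;python3 - <<'E'
from h import *
S=read_camera("side")["pixels"];T=read_camera("top")["pixels"]
cv2.imwrite("pics/b1.png",np.hstack([cv2.resize(S[130:260,170:300],(400,400)),cv2.resize(T[238:368,165:295],(400,400))]))
E
```

```text
lin [-0.007 -0.001  0.132] dr [0.    0.    0.006]
t 2.23 [0.4303 0.2194 0.0897] [3.1415 0.     1.9317] F [-0.1 -0.  -0.5] w 0.0856
```

View pics/b1.png

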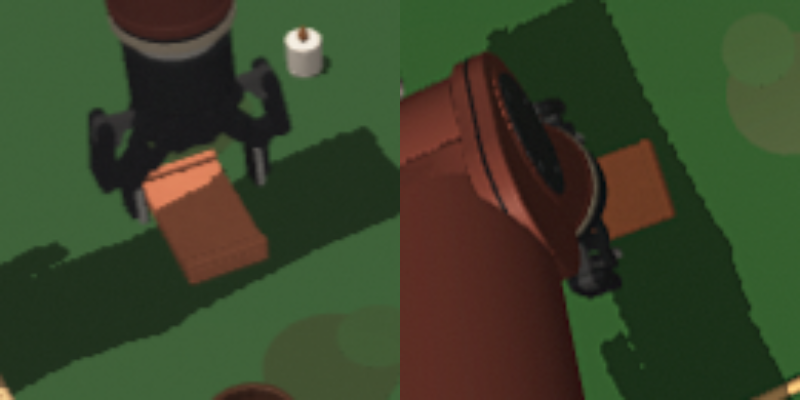

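Request:
{"fn": "step_arm", "kwargs": {
  "motion": [
    {"linear": [-0.007,0,0.05],"dr": [0,0,0],"fingers": 85},
    {"linear": [-0.007,0,0.09],"dr": [0,0,0],"fingers": 85},
    {"linear": [-0.007,0,0.09],"dr": [0,0,0],"fingers": 85},
    {"linear": [-0.007,0,0.09],"dr": [0,0,0],"fingers": 85}
  ]
}}

```text
t: 2.67
tool_pos: [0.4303, 0.2177, 0.0755]
tcp_rot: [-3.141, 0.0, 1.93]
ft_force: [-0.6, 0.2, 0.3]
grip_width: 0.0731
```

Request:
{"fn": "step_arm", "kwargs": {
  "motion": [
    {"linear": [0,0,0.02],"dr": [0,0,0],"fingers": 85},
    {"linear": [0,0,0.02],"dr": [0,0,0],"fingers": 85},
    {"linear": [0,0,0.02],"dr": [0,0,0],"fingers": 85}
  ]
}}

```text
t: 2.92
tool_pos: [0.4305, 0.2179, 0.0729]
tcp_rot: [-3.141, 0.0, 1.93]
ft_force: [-0.1, 0.2, -0.2]
grip_width: 0.0726
```

Request:
{"fn": "step_arm", "kwargs": {
  "motion": [
    {"linear": [0,0,0.013],"dr": [0,0,0],"fingers": 85},
    {"linear": [0,0,0.013],"dr": [0,0,0],"fingers": 85},
    {"linear": [0,0,0.013],"dr": [0,0,0],"fingers": 85}
  ]
}}

```text
t: 3.17
tool_pos: [0.4305, 0.2179, 0.0709]
tcp_rot: [-3.141, 0.0, 1.93]
ft_force: [-0.0, -0.1, -0.6]
grip_width: 0.0729
```

Request:
{"fn": "step_arm", "kwargs": {
  "motion": [
    {"linear": [0,0,0.013],"dr": [0,0,0],"fingers": 85},
    {"linear": [0,0,0.013],"dr": [0,0,0],"fingers": 85},
    {"linear": [0,0,0.013],"dr": [0,0,0],"fingers": 85},
    {"linear": [0,0,0.013],"dr": [0,0,0],"fingers": 65},
    {"linear": [0,0,0.013],"dr": [0,0,0],"fingers": 65},
    {"linear": [0,0,0.013],"dr": [0,0,0],"fingers": 65},
    {"linear": [0,0,0.013],"dr": [0,0,0],"fingers": 65}
  ]
}}

```text
t: 3.75
tool_pos: [0.4306, 0.218, 0.0694]
tcp_rot: [-3.141, -0.0, 1.93]
ft_force: [-1.5, -1.6, 6.7]
grip_width: 0.0627
```

Request:
{"fn": "step_arm", "kwargs": {
  "motion": [
    {"linear": [0,0,0],"dr": [0,0,0],"fingers": 50},
    {"linear": [0,0,0],"dr": [0,0,0],"fingers": 50},
    {"linear": [0,0,-0.1],"dr": [0,0,0],"fingers": 50},
    {"linear": [0,0,-0.2],"dr": [0,0,0],"fingers": 50},
    {"linear": [0,0,-0.3],"dr": [0,0,0],"fingers": 50},
    {"linear": [0,0,-0.3],"dr": [0,0,0],"fingers": 50},
    {"linear": [0,0,-0.3],"dr": [0,0,0],"fingers": 50}
  ]
}}

```text
t: 4.33
tool_pos: [0.4307, 0.2182, 0.1142]
tcp_rot: [3.14, -0.001, 1.93]
ft_force: [0.4, 1.2, -3.6]
grip_width: 0.0621
```

```bash
python3 go.py .430 -.212 .2 1.5708;python3 - <<'E'
from h import *
S=read_camera("side")["pixels"];T=read_camera("top")["pixels"]
cv2.imwrite("pics/b2.png",np.hstack([cv2.resize(S[110:240,170:300],(400,400)),cv2.resize(T[238:368,165:295],(400,400))]))
E
```

```text
lin [-2.682 -1.013 -0.575] dr [ 0.001 -0.001  0.458]
t 4.33 [0.4307 0.2182 0.1142] [ 3.1405e+00 -6.0000e-04  1.9304e+00] F [ 0.4  1.2 -3.6] w 0.0621
```

View pics/b2.png

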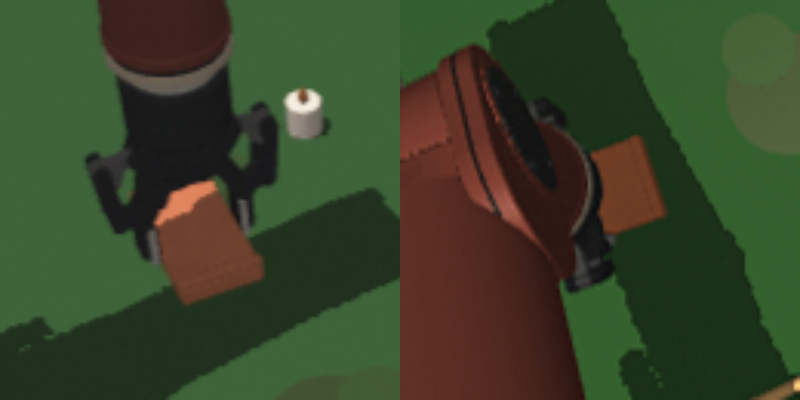

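Request:
{"fn": "step_arm", "kwargs": {
  "motion": [
    {"linear": [0,0,-0.2],"dr": [0,0,0.12],"fingers": 50},
    {"linear": [0,0,-0.4],"dr": [0,0,0.24],"fingers": 50},
    {"linear": [0,0,-0.58],"dr": [0,0,0.36],"fingers": 50},
    {"linear": [0,0,-0.58],"dr": [0,0,0.458],"fingers": 50},
    {"linear": [0,0,-0.58],"dr": [0,0,0.458],"fingers": 50}
  ]
}}

```text
t: 4.85
tool_pos: [0.4309, 0.2182, 0.2014]
tcp_rot: [3.141, -0.001, 1.567]
ft_force: [0.0, -0.4, -3.7]
grip_width: 0.0623
```

Request:
{"fn": "step_arm", "kwargs": {
  "motion": [
    {"linear": [-0.16,0.04,0],"dr": [0,0,0],"fingers": 50},
    {"linear": [-0.36,0.1,0],"dr": [0,0,0],"fingers": 50},
    {"linear": [-0.56,0.15,0],"dr": [0,0,0],"fingers": 50},
    {"linear": [-0.76,0.2,0],"dr": [0,0,0],"fingers": 50},
    {"linear": [-0.96,0.25,0],"dr": [0,0,0],"fingers": 50}
  ]
}}

```text
t: 5.27
tool_pos: [0.4672, 0.0723, 0.1992]
tcp_rot: [-3.139, 0.001, 1.574]
ft_force: [0.0, -0.1, -2.5]
grip_width: 0.0625
```

Request:
{"fn": "step_arm", "kwargs": {
  "motion": [
    {"linear": [-0.2,0,0],"dr": [0,0,0],"fingers": 50},
    {"linear": [-0.4,0,0],"dr": [0,0,0],"fingers": 50},
    {"linear": [-0.6,0,0],"dr": [0,0,0],"fingers": 50},
    {"linear": [-0.8,0,0],"dr": [0,0,0],"fingers": 50},
    {"linear": [-0.96,0,0],"dr": [0,0,0],"fingers": 50}
  ]
}}

```text
t: 5.68
tool_pos: [0.4667, -0.0724, 0.1994]
tcp_rot: [-3.139, 0.001, 1.572]
ft_force: [0.9, 0.0, -2.6]
grip_width: 0.0627
```

Request:
{"fn": "step_arm", "kwargs": {
  "motion": [
    {"linear": [-0.2,-0.05,0],"dr": [0,0,0],"fingers": 50},
    {"linear": [-0.4,-0.1,0],"dr": [0,0,0],"fingers": 50},
    {"linear": [-0.6,-0.15,0],"dr": [0,0,0],"fingers": 50},
    {"linear": [-0.8,-0.22,0],"dr": [0,0,0],"fingers": 50},
    {"linear": [-0.95,-0.25,0],"dr": [0,0,0],"fingers": 50},
    {"linear": [-0.95,-0.25,0],"dr": [0,0,0],"fingers": 50},
    {"linear": [-0.95,-0.25,0],"dr": [0,0,0],"fingers": 50}
  ]
}}

```text
t: 6.27
tool_pos: [0.4292, -0.2134, 0.1996]
tcp_rot: [-3.139, 0.0, 1.57]
ft_force: [0.3, 1.3, -2.1]
grip_width: 0.0623
```

```bash
python3 go.py .430 -.212 .15 1.5708;python3 - <<'E'
from h import *
S=read_camera("side")["pixels"];T=read_camera("top")["pixels"]
cv2.imwrite("pics/b3.png",np.hstack([cv2.resize(S[250:420,150:320],(400,400)),cv2.resize(T[230:400,330:500],(400,400))]))
E
```

```text
lin [0.009 0.006 0.331] dr [-0.003  0.    -0.001]
t 6.27 [ 0.4292 -0.2134  0.1996] [-3.1389e+00  3.0000e-04  1.5699e+00] F [ 0.3  1.3 -2.1] w 0.0623
```

View pics/b3.png

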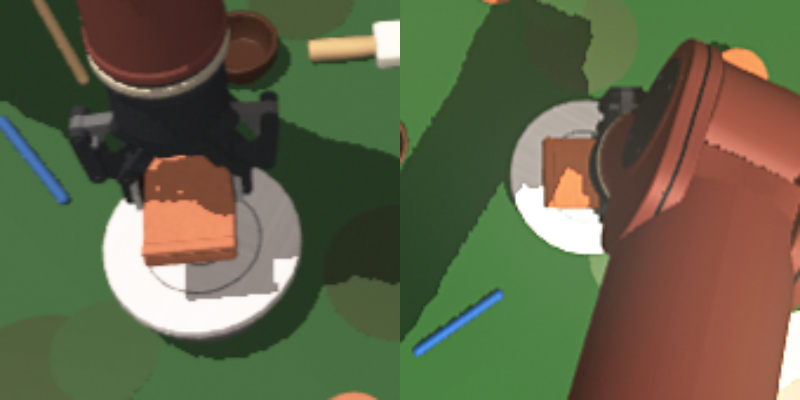

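Request:
{"fn": "step_arm", "kwargs": {
  "motion": [
    {"linear": [0.009,0.006,0.15],"dr": [-0.003,0,0],"fingers": 50},
    {"linear": [0.009,0.006,0.28],"dr": [-0.003,0,0],"fingers": 50},
    {"linear": [0.009,0.006,0.36],"dr": [-0.003,0,0],"fingers": 50},
    {"linear": [0.009,0.006,0.4],"dr": [-0.003,0,0],"fingers": 50},
    {"linear": [0.009,0.006,0.42],"dr": [-0.003,0,0],"fingers": 50},
    {"linear": [0.009,0.006,0.43],"dr": [-0.003,0,0],"fingers": 50},
    {"linear": [0.009,0.006,0.44],"dr": [-0.003,0,0],"fingers": 50},
    {"linear": [0.009,0.006,0.44],"dr": [-0.003,0,0],"fingers": 50},
    {"linear": [0.009,0.006,0.44],"dr": [-0.003,0,0],"fingers": 50}
  ]
}}

```text
t: 7.12
tool_pos: [0.4317, -0.2112, 0.1356]
tcp_rot: [3.138, 0.0, 1.571]
ft_force: [-0.2, -0.6, -2.3]
grip_width: 0.0625
```

```bash
python3 go.py .430 -.212 .1314 1.5708
```

```text
lin [-0.005 -0.011  0.028] dr [ 0.004  0.    -0.   ]
t 7.12 [ 0.4317 -0.2112  0.1356] [3.1383 0.     1.5707] F [-0.2 -0.6 -2.3] w 0.0625
```

Request:
{"fn": "step_arm", "kwargs": {
  "motion": [
    {"linear": [0,-0.008,0.008],"dr": [0.004,0,0],"fingers": 50},
    {"linear": [0,-0.008,0.016],"dr": [0.004,0,0],"fingers": 50},
    {"linear": [0,-0.008,0.016],"dr": [0.004,0,0],"fingers": 50},
    {"linear": [0,-0.008,0.016],"dr": [0.004,0,0],"fingers": 50}
  ]
}}

```text
t: 7.45
tool_pos: [0.4301, -0.2112, 0.1327]
tcp_rot: [-3.141, -0.0, 1.571]
ft_force: [-0.2, 0.2, -3.2]
grip_width: 0.0624
```

Request:
{"fn": "step_arm", "kwargs": {
  "motion": [
    {"linear": [0,0,0.005],"dr": [0,0,0],"fingers": 50},
    {"linear": [0,0,0.008],"dr": [0,0,0],"fingers": 50},
    {"linear": [0,0,0.008],"dr": [0,0,0],"fingers": 50},
    {"linear": [0,0,0.008],"dr": [0,0,0],"fingers": 50}
  ]
}}

```text
t: 7.78
tool_pos: [0.4302, -0.2112, 0.1315]
tcp_rot: [-3.141, -0.0, 1.571]
ft_force: [-1.3, 1.4, 0.6]
grip_width: 0.0624
```

Request:
{"fn": "step_arm", "kwargs": {
  "motion": [
    {"linear": [0,0,0],"dr": [0,0,0],"fingers": 80},
    {"linear": [0,0,0],"dr": [0,0,0],"fingers": 90},
    {"linear": [0,0,0],"dr": [0,0,0],"fingers": 90},
    {"linear": [0,0,0],"dr": [0,0,0],"fingers": 95},
    {"linear": [0,0,-0.15],"dr": [0,0,0],"fingers": 95},
    {"linear": [0,0,-0.3],"dr": [0,0,0],"fingers": 95},
    {"linear": [0,0,-0.5],"dr": [0,0,0],"fingers": 90},
    {"linear": [0,0,-0.7],"dr": [0,0,0],"fingers": 60},
    {"linear": [0,0,-0.7],"dr": [0,0,0],"fingers": 60}
  ]
}}

```text
t: 8.53
tool_pos: [0.4323, -0.2125, 0.2414]
tcp_rot: [3.135, 0.001, 1.57]
ft_force: [1.3, -0.6, -0.3]
grip_width: 0.0544
```

Request:
{"fn": "step_arm", "kwargs": {
  "motion": [
    {"linear": [0.3,0.14,0],"dr": [0,0,0],"fingers": 60},
    {"linear": [0.6,0.28,0],"dr": [0,0,0],"fingers": 60},
    {"linear": [1,0.4,0],"dr": [0,0,0],"fingers": 60},
    {"linear": [1,0.4,0],"dr": [0,0,0],"fingers": 60},
    {"linear": [1,0.4,0],"dr": [0,0,0],"fingers": 60}
  ]
}}

```text
t: 8.95
tool_pos: [0.4921, -0.0534, 0.2359]
tcp_rot: [-3.141, -0.002, 1.58]
ft_force: [0.4, -0.9, 1.1]
grip_width: 0.0508
```

Request:
{"fn": "step_arm", "kwargs": {
  "motion": [
    {"linear": [1,0,0],"dr": [0,0,0],"fingers": 60},
    {"linear": [1,0,0],"dr": [0,0,0],"fingers": 60},
    {"linear": [1,0,0],"dr": [0,0,0],"fingers": 60},
    {"linear": [1,0,0],"dr": [0,0,0],"fingers": 60}
  ]
}}

```text
t: 9.28
tool_pos: [0.4897, 0.0931, 0.236]
tcp_rot: [-3.141, -0.001, 1.574]
ft_force: [-0.2, -0.3, -0.3]
grip_width: 0.0511
```

Request:
{"fn": "step_arm", "kwargs": {
  "motion": [
    {"linear": [1,0.1,0],"dr": [0,0,0],"fingers": 60},
    {"linear": [1,0.1,0],"dr": [0,0,0],"fingers": 60},
    {"linear": [1,0.1,0],"dr": [0,0,0],"fingers": 60},
    {"linear": [1,0.1,0],"dr": [0,0,0],"fingers": 60}
  ]
}}

```text
t: 9.62
tool_pos: [0.5047, 0.2434, 0.2358]
tcp_rot: [-3.14, -0.001, 1.574]
ft_force: [0.0, 0.3, -0.4]
grip_width: 0.0513
```

```bash
python3 go.py .517 .3966 .15 1.5708;python3 - <<'E'
from h import *
T,S=read_camera("top"),read_camera("side")
print(fit("base",[(T,(408,300),32)],.062,1.57),fit("base",[(S,(234,338),40)],.062,1.57));
print(fit("base",[(T,(408,300),32),(S,(234,338),40)],.062,1.57))
S=S["pixels"];T=T["pixels"]
cv2.imwrite("pics/b4.png",np.hstack([cv2.resize(S[260:430,150:320],(400,400)),cv2.resize(T[230:400,330:500],(400,400))]))
E
```

```text
lin [1.02  0.086 0.573] dr [-0.001 -0.002  0.004]
t 9.62 [0.5047 0.2434 0.2358] [-3.1405e+00 -1.2000e-03  1.5743e+00] F [ 0.   0.3 -0.4] w 0.0513
(array([ 0.43046209, -0.21185817,  1.56238365]), array([-0. , -0. ,  0.9, -0. ,  0.3]), [1297.5]) (array([ 0.43055026, -0.20799046,  1.60834801]), array([-0. , -0.1,  0.6,  0.3,  1.8]), [2025.0])
(array([ 0.43056686, -0.20967471,  1.59563771]), array([-1. , -0.1,  0.9, -0.3,  0.3,  0. ,  0.7,  0.6,  0.2,  1.9]), [1297.5, 2025.0])
```

View pics/b4.png

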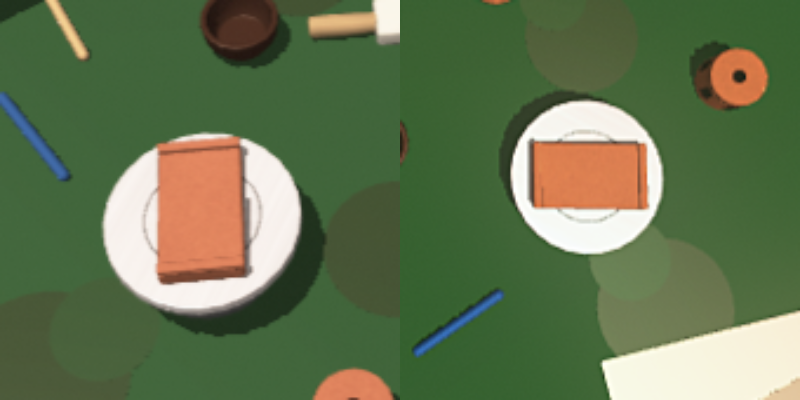

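Request:
{"fn": "step_arm", "kwargs": {
  "motion": [
    {"linear": [0.5,0.05,0.2],"dr": [0,0,0.004],"fingers": 60},
    {"linear": [1,0.086,0.4],"dr": [0,0,0.004],"fingers": 60},
    {"linear": [1,0.086,0.57],"dr": [0,0,0.004],"fingers": 60},
    {"linear": [1,0.086,0.57],"dr": [0,0,0.004],"fingers": 60},
    {"linear": [1,0.086,0.57],"dr": [0,0,0.004],"fingers": 60},
    {"linear": [1,0.086,0.57],"dr": [0,0,0.004],"fingers": 60}
  ]
}}

```text
t: 10.22
tool_pos: [0.5164, 0.3904, 0.1473]
tcp_rot: [-3.137, 0.003, 1.571]
ft_force: [-0.8, -0.2, 0.5]
grip_width: 0.0511
```

```bash
python3 go.py .517 .3966 .08 1.5708
```

```text
lin [0.042 0.006 0.449] dr [-0.006  0.004  0.001]
t 10.22 [0.5164 0.3904 0.1473] [-3.1372e+00  3.0000e-03  1.5712e+00] F [-0.8 -0.2  0.5] w 0.0511
```

Request:
{"fn": "step_arm", "kwargs": {
  "motion": [
    {"linear": [0.035,0.006,0],"dr": [0,0,0],"fingers": 60},
    {"linear": [0.035,0.006,0.15],"dr": [-0.003,0.002,0],"fingers": 60},
    {"linear": [0.035,0.006,0.3],"dr": [-0.003,0.002,0],"fingers": 60},
    {"linear": [0.035,0.006,0.4],"dr": [-0.003,0.002,0],"fingers": 60},
    {"linear": [0.035,0.006,0.44],"dr": [-0.003,0.002,0],"fingers": 60},
    {"linear": [0.035,0.006,0.44],"dr": [-0.003,0.002,0],"fingers": 60},
    {"linear": [0.035,0.006,0.44],"dr": [-0.003,0.002,0],"fingers": 60}
  ]
}}

```text
t: 10.8
tool_pos: [0.5201, 0.3933, 0.0863]
tcp_rot: [3.139, -0.002, 1.566]
ft_force: [0.1, 1.1, -0.2]
grip_width: 0.0514
```

```bash
python3 go.py .517 .3966 .08 1.5708;python3 - <<'E'
from h import *
S=read_camera("side")["pixels"];T=read_camera("top")["pixels"]
cv2.imwrite("pics/l1.png",np.hstack([cv2.resize(S[90:190,220:320],(400,400)),cv2.resize(T[206:326,97:217],(400,400))]))
E
```

```text
lin [ 0.021 -0.021  0.042] dr [ 0.004 -0.003 -0.006]
t 10.8 [0.5201 0.3933 0.0863] [ 3.1386e+00 -2.3000e-03  1.5660e+00] F [ 0.1  1.1 -0.2] w 0.0514
```

View pics/l1.png

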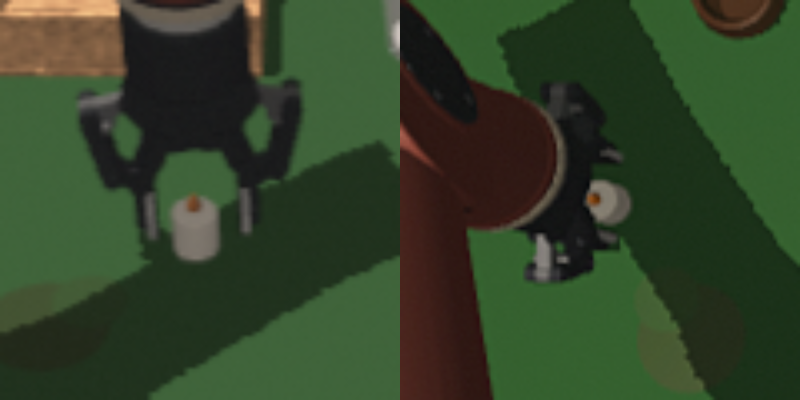

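Request:
{"fn": "step_arm", "kwargs": {
  "motion": [
    {"linear": [0.021,-0.021,0.02],"dr": [0.004,-0.003,-0.006],"fingers": 60},
    {"linear": [0.021,-0.021,0.042],"dr": [0.004,-0.003,-0.006],"fingers": 60},
    {"linear": [0.021,-0.021,0.042],"dr": [0.004,-0.003,-0.006],"fingers": 60},
    {"linear": [0.021,-0.021,0.042],"dr": [0.004,-0.003,-0.006],"fingers": 60},
    {"linear": [0.021,-0.021,0.042],"dr": [0.004,-0.003,-0.006],"fingers": 60}
  ]
}}

```text
t: 11.32
tool_pos: [0.5159, 0.3972, 0.0785]
tcp_rot: [-3.14, 0.001, 1.572]
ft_force: [0.2, 0.1, 0.5]
grip_width: 0.0513
```

```bash
python3 go.py .517 .3966 .08 1.5708
```

```text
lin [-0.004  0.007 -0.01 ] dr [-0.002  0.001  0.002]
t 11.32 [0.5159 0.3972 0.0785] [-3.1400e+00  9.0000e-04  1.5722e+00] F [0.2 0.1 0.5] w 0.0513
```

Request:
{"fn": "step_arm", "kwargs": {
  "motion": [
    {"linear": [-0.003,0.005,-0.01],"dr": [0,0,0],"fingers": 60},
    {"linear": [-0.003,0.005,-0.01],"dr": [0,0,0],"fingers": 60},
    {"linear": [-0.003,0.005,-0.01],"dr": [0,0,0],"fingers": 45},
    {"linear": [-0.003,0.005,-0.01],"dr": [0,0,0],"fingers": 38},
    {"linear": [-0.003,0.005,-0.01],"dr": [0,0,0],"fingers": 25},
    {"linear": [-0.003,0.005,-0.01],"dr": [0,0,0],"fingers": 25},
    {"linear": [-0.003,0.005,-0.01],"dr": [0,0,0],"fingers": 25},
    {"linear": [-0.003,0.005,-0.01],"dr": [0,0,0],"fingers": 25}
  ]
}}

```text
t: 11.98
tool_pos: [0.5169, 0.3968, 0.0804]
tcp_rot: [-3.14, 0.0, 1.572]
ft_force: [-1.1, -0.9, 5.6]
grip_width: 0.0281
```

```bash
python3 go.py .43 -.211 .25 1.5708
```

```text
lin [-4.052 -0.586 -1.128] dr [-0.001  0.001  0.002]
t 11.98 [0.5169 0.3968 0.0804] [-3.1405e+00  5.0000e-04  1.5721e+00] F [-1.1 -0.9  5.6] w 0.0281
```

Request:
{"fn": "step_arm", "kwargs": {
  "motion": [
    {"linear": [0,0,-0.1],"dr": [0,0,0],"fingers": 20},
    {"linear": [0,0,-0.3],"dr": [0,0,0],"fingers": 20},
    {"linear": [0,0,-0.55],"dr": [0,0,0],"fingers": 20},
    {"linear": [0,0,-0.8],"dr": [0,0,0],"fingers": 20},
    {"linear": [-0.1,0,-0.95],"dr": [0,0,0],"fingers": 20},
    {"linear": [-0.3,0,-1],"dr": [0,0,0],"fingers": 20},
    {"linear": [-0.52,-0.05,-1],"dr": [0,0,0],"fingers": 20},
    {"linear": [-0.76,-0.1,-1],"dr": [0,0,0],"fingers": 20},
    {"linear": [-1,-0.1,-1],"dr": [0,0,0],"fingers": 20}
  ]
}}

```text
t: 12.73
tool_pos: [0.5007, 0.2457, 0.2299]
tcp_rot: [-3.139, 0.001, 1.573]
ft_force: [0.2, 0.5, 0.4]
grip_width: 0.0283
```

Request:
{"fn": "step_arm", "kwargs": {
  "motion": [
    {"linear": [-0.25,0,0],"dr": [0,0,0],"fingers": 20},
    {"linear": [-0.5,0,0],"dr": [0,0,0],"fingers": 20},
    {"linear": [-0.75,0,0],"dr": [0,0,0],"fingers": 20},
    {"linear": [-1,0,0],"dr": [0,0,0],"fingers": 20}
  ]
}}

```text
t: 13.07
tool_pos: [0.5017, 0.0951, 0.2301]
tcp_rot: [-3.14, 0.001, 1.572]
ft_force: [0.1, -0.4, 0.3]
grip_width: 0.0281
```

Request:
{"fn": "step_arm", "kwargs": {
  "motion": [
    {"linear": [-0.25,0,0],"dr": [0,0,0],"fingers": 20},
    {"linear": [-0.5,-0.03,0],"dr": [0,0,0],"fingers": 20},
    {"linear": [-0.75,-0.05,0],"dr": [0,0,0],"fingers": 20},
    {"linear": [-1,-0.1,0],"dr": [0,0,0],"fingers": 20}
  ]
}}

```text
t: 13.4
tool_pos: [0.4872, -0.0549, 0.2304]
tcp_rot: [-3.14, 0.001, 1.572]
ft_force: [1.4, 0.6, 0.2]
grip_width: 0.028
```

Request:
{"fn": "step_arm", "kwargs": {
  "motion": [
    {"linear": [-0.25,-0.1,0],"dr": [0,0,0],"fingers": 20},
    {"linear": [-0.5,-0.2,0],"dr": [0,0,0],"fingers": 20},
    {"linear": [-0.75,-0.3,0],"dr": [0,0,0],"fingers": 20},
    {"linear": [-0.9,-0.35,0],"dr": [0,0,0],"fingers": 20},
    {"linear": [-1,-0.38,0],"dr": [0,0,0],"fingers": 20},
    {"linear": [-1,-0.38,0],"dr": [0,0,0],"fingers": 20},
    {"linear": [-1,-0.38,0],"dr": [0,0,0],"fingers": 20},
    {"linear": [-1,-0.38,0],"dr": [0,0,0],"fingers": 20}
  ]
}}

```text
t: 14.07
tool_pos: [0.4309, -0.2024, 0.2305]
tcp_rot: [-3.14, 0.0, 1.573]
ft_force: [-0.5, -0.2, 0.0]
grip_width: 0.0281
```

```bash
python3 go.py .430 -.211 .2 1.5708
```

```text
lin [-0.057 -0.006  0.203] dr [-0.002  0.001  0.003]
t 14.07 [ 0.4309 -0.2024  0.2305] [-3.1398e+00  5.0000e-04  1.5728e+00] F [-0.5 -0.2  0. ] w 0.0281
```

Request:
{"fn": "step_arm", "kwargs": {
  "motion": [
    {"linear": [-0.057,-0.005,0],"dr": [0,0,0.003],"fingers": 20},
    {"linear": [-0.057,-0.005,0.15],"dr": [0,0,0.003],"fingers": 20},
    {"linear": [-0.057,-0.005,0.3],"dr": [0,0,0.003],"fingers": 20},
    {"linear": [-0.057,-0.005,0.38],"dr": [0,0,0.003],"fingers": 20},
    {"linear": [-0.057,-0.005,0.42],"dr": [0,0,0.003],"fingers": 20},
    {"linear": [-0.057,-0.005,0.44],"dr": [0,0,0.003],"fingers": 20},
    {"linear": [-0.057,-0.005,0.44],"dr": [0,0,0.003],"fingers": 20},
    {"linear": [-0.057,-0.005,0.44],"dr": [0,0,0.003],"fingers": 20},
    {"linear": [-0.057,-0.005,0.44],"dr": [0,0,0.003],"fingers": 20}
  ]
}}

```text
t: 14.82
tool_pos: [0.4304, -0.212, 0.1655]
tcp_rot: [-3.141, 0.001, 1.57]
ft_force: [0.4, -0.6, -0.8]
grip_width: 0.0282
```

```bash
python3 go.py .430 -.211 .1584 1.5708
```

```text
lin [ 0.007 -0.003  0.047] dr [-0.     0.001 -0.001]
t 14.82 [ 0.4304 -0.212   0.1655] [-3.1413e+00  1.0000e-03  1.5700e+00] F [ 0.4 -0.6 -0.8] w 0.0282
```

Request:
{"fn": "step_arm", "kwargs": {
  "motion": [
    {"linear": [0.005,-0.002,0.015],"dr": [0,0,0],"fingers": 20},
    {"linear": [0.005,-0.002,0.03],"dr": [0,0,0],"fingers": 20},
    {"linear": [0.005,-0.002,0.04],"dr": [0,0,0],"fingers": 20},
    {"linear": [0.005,-0.002,0.04],"dr": [0,0,0],"fingers": 20},
    {"linear": [0.005,-0.002,0.04],"dr": [0,0,0],"fingers": 20}
  ]
}}

```text
t: 15.23
tool_pos: [0.4295, -0.2111, 0.1586]
tcp_rot: [-3.14, 0.001, 1.57]
ft_force: [0.0, 0.5, -0.7]
grip_width: 0.028
```

Request:
{"fn": "step_arm", "kwargs": {
  "motion": [
    {"linear": [0,0,0.004],"dr": [0,0,0],"fingers": 20},
    {"linear": [0,0,0.007],"dr": [0,0,0],"fingers": 20},
    {"linear": [0,0,0.007],"dr": [0,0,0],"fingers": 20},
    {"linear": [0,0,0.007],"dr": [0,0,0],"fingers": 20}
  ]
}}

```text
t: 15.57
tool_pos: [0.4297, -0.2112, 0.1583]
tcp_rot: [-3.14, 0.0, 1.57]
ft_force: [-3.4, 1.7, 10.7]
grip_width: 0.028
```

Request:
{"fn": "step_arm", "kwargs": {
  "motion": [
    {"linear": [0,0,-0.005],"dr": [0,0,0],"fingers": 20},
    {"linear": [0,0,-0.005],"dr": [0,0,0],"fingers": 20},
    {"linear": [0,0,-0.005],"dr": [0,0,0],"fingers": 45},
    {"linear": [0,0,-0.005],"dr": [0,0,0],"fingers": 60},
    {"linear": [0,0,-0.005],"dr": [0,0,0],"fingers": 65},
    {"linear": [0,0,-0.005],"dr": [0,0,0],"fingers": 65},
    {"linear": [0,0,-0.1],"dr": [0,0,0],"fingers": 65},
    {"linear": [0,0,-0.3],"dr": [0,0,0],"fingers": 65},
    {"linear": [0,0,-0.55],"dr": [0,0,0],"fingers": 80},
    {"linear": [0,0,-0.55],"dr": [0,0,0],"fingers": 100},
    {"linear": [0,0,-0.55],"dr": [0,0,0],"fingers": 100}
  ]
}}

```text
t: 16.48
tool_pos: [0.4307, -0.2114, 0.2419]
tcp_rot: [3.139, 0.001, 1.57]
ft_force: [0.4, -0.1, -0.8]
grip_width: 0.0852
```

Request:
{"fn": "step_arm", "kwargs": {
  "motion": [
    {"linear": [0,0.3,0],"dr": [0,0,0],"fingers": 100},
    {"linear": [-0.2,0.6,0],"dr": [0,0,0],"fingers": 100},
    {"linear": [-0.4,0.67,0],"dr": [0,0,0],"fingers": 100},
    {"linear": [-0.6,0.67,0],"dr": [0,0,0],"fingers": 100},
    {"linear": [-0.6,0.67,0],"dr": [0,0,0],"fingers": 100},
    {"linear": [-0.6,0.67,0],"dr": [0,0,0],"fingers": 100}
  ]
}}

```text
t: 16.98
tool_pos: [0.5288, -0.3036, 0.2383]
tcp_rot: [-3.137, 0.002, 1.566]
ft_force: [0.3, 0.4, 0.3]
grip_width: 0.0852
```

```bash
python3 go.py .531 -.369 .2 1.5708; python3 - <<'E'
from h import *
T,S=read_camera("top"),read_camera("side")
S=S["pixels"];T=T["pixels"]
cv2.imwrite("pics/l2.png",np.hstack([cv2.resize(S[290:480,180:370],(400,400)),cv2.resize(T[210:360,360:510],(400,400))]))
E
```

```text
lin [-0.435  0.018  0.256] dr [-0.006  0.003 -0.007]
t 16.98 [ 0.5288 -0.3036  0.2383] [-3.1365e+00  2.3000e-03  1.5655e+00] F [0.3 0.4 0.3] w 0.0852
```

View pics/l2.png

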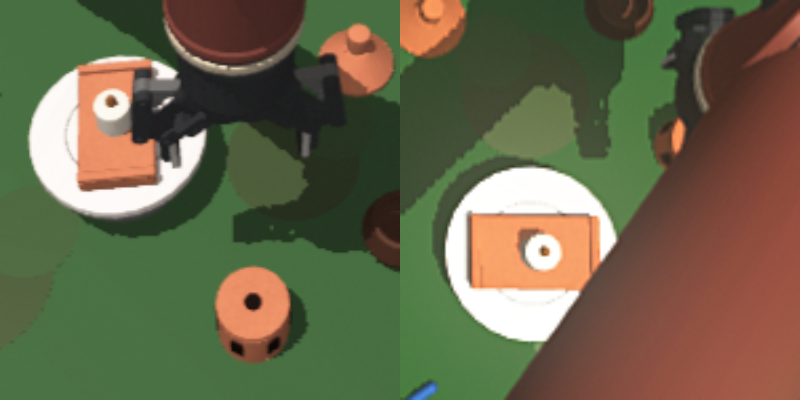

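```bash
python3 - <<'E'
from h import *
T,S=read_camera("top"),read_camera("side")
lt=[(T,(563,0),9)]
hs=[]
for c,n in((T,(564*.375/1,0)),):pass
# light in current views (px from crop scale)
pt=(360+543*.375-150,210+251*.375); ps=(180+112*.475,290+110*.475)
for v in([(T,pt,9)],[(S,ps,12)]):
    c,n,R=v[0]; hsv=cv2.cvtColor(c["pixels"],cv2.COLOR_BGR2HSV)
    print("light",n,fit("light",v,.078))
T0=dict(T);T0["pixels"]=cv2.imread("pics/top0.png")
h=cv2.cvtColor(T0["pixels"],cv2.COLOR_BGR2HSV); m=mask(T0,"drum"); m[:,:450]=0;m[:,490:]=0;m[:245]=0;m[285:]=0
b=h[...,2].copy();b[m==0]=0
for th in(120,160,190):
    mm=(b>th).astype(np.uint8); cs,_=cv2.findContours(mm,0,1);k=max(cs,key=cv2.contourArea);s=stats(cv2.convexHull(k)[:,0]); print(th,s[0],s[2],cv2.boundingRect(k),ray(T,s[0],.056))
print(ray(S,(180+253*.475,290+301*.475),.056))
E
```

```text
light (413.625, 304.125) (array([ 4.29604571e-01, -2.13310004e-01, -2.14884639e-07]), array([0., 0.]), [160.5])
light (233.2, 342.25) (array([ 0.42889002, -0.21115591,  0.00917745]), array([ 0., -0.]), [306.5])
120 [473.42224788 262.42109315] 433.0 (462, 251, 24, 24) [ 0.53051931 -0.36753916  0.056     ]
160 [473.6035503  262.36252465] 422.5 (462, 251, 24, 24) [ 0.53066419 -0.36797407  0.056     ]
190 [473.65293383 262.21181856] 400.5 (462, 251, 24, 23) [ 0.53102503 -0.3681073   0.056     ]
[ 0.53237565 -0.36829826  0.056     ]
```

Request:
{"fn": "step_arm", "kwargs": {
  "motion": [
    {"linear": [-0.2,0.015,0.1],"dr": [-0.006,0.003,-0.007],"fingers": 100},
    {"linear": [-0.43,0.015,0.25],"dr": [-0.006,0.003,-0.007],"fingers": 100},
    {"linear": [-0.43,0.015,0.25],"dr": [-0.006,0.003,-0.007],"fingers": 100},
    {"linear": [-0.43,0.015,0.25],"dr": [-0.006,0.003,-0.007],"fingers": 100},
    {"linear": [-0.43,0.015,0.25],"dr": [-0.006,0.003,-0.007],"fingers": 100},
    {"linear": [-0.43,0.015,0.25],"dr": [-0.006,0.003,-0.007],"fingers": 100}
  ]
}}

```text
t: 17.68
tool_pos: [0.5332, -0.3642, 0.2032]
tcp_rot: [3.137, -0.002, 1.577]
ft_force: [0.5, 0.3, 0.3]
grip_width: 0.0857
```

```bash
python3 go.py .531 -.368 .086 1.5708
```

```text
lin [-0.027 -0.018  0.781] dr [ 0.006 -0.003  0.008]
t 17.68 [ 0.5332 -0.3642  0.2032] [ 3.1371e+00 -2.2000e-03  1.5774e+00] F [0.5 0.3 0.3] w 0.0857
```

Request:
{"fn": "step_arm", "kwargs": {
  "motion": [
    {"linear": [-0.015,-0.01,0.2],"dr": [0.003,-0.0015,0.004],"fingers": 100},
    {"linear": [-0.015,-0.01,0.4],"dr": [0.003,-0.0015,0.004],"fingers": 100},
    {"linear": [-0.015,-0.01,0.4],"dr": [0.003,-0.0015,0.004],"fingers": 100},
    {"linear": [-0.015,-0.01,0.4],"dr": [0.003,-0.0015,0.004],"fingers": 100},
    {"linear": [-0.015,-0.01,0.4],"dr": [0.003,-0.0015,0.004],"fingers": 100},
    {"linear": [-0.015,-0.01,0.4],"dr": [0.003,-0.0015,0.004],"fingers": 100},
    {"linear": [-0.015,-0.01,0.4],"dr": [0.003,-0.0015,0.004],"fingers": 100},
    {"linear": [-0.015,-0.01,0.4],"dr": [0.003,-0.0015,0.004],"fingers": 100}
  ]
}}

```text
t: 18.35
tool_pos: [0.5315, -0.3681, 0.1439]
tcp_rot: [3.139, 0.0, 1.572]
ft_force: [-0.4, -0.3, 0.1]
grip_width: 0.0855
```

```bash
python3 go.py .531 -.368 .086 1.5708
```

```text
lin [ 0.001 -0.004  0.386] dr [0.003 0.    0.002]
t 18.35 [ 0.5315 -0.3681  0.1439] [3.1390e+00 4.0000e-04 1.5723e+00] F [-0.4 -0.3  0.1] w 0.0855
```

Good. Descend and close.

Request:
{"fn": "step_arm", "kwargs": {
  "motion": [
    {"linear": [0,-0.003,0.15],"dr": [0.003,0,0.002],"fingers": 100},
    {"linear": [0,-0.003,0.28],"dr": [0.003,0,0.002],"fingers": 100},
    {"linear": [0,-0.003,0.36],"dr": [0.003,0,0.002],"fingers": 100},
    {"linear": [0,-0.003,0.386],"dr": [0.003,0,0.002],"fingers": 100},
    {"linear": [0,-0.003,0.386],"dr": [0.003,0,0.002],"fingers": 100},
    {"linear": [0,-0.003,0.386],"dr": [0.003,0,0.002],"fingers": 100},
    {"linear": [0,-0.003,0.386],"dr": [0.003,0,0.002],"fingers": 80},
    {"linear": [0,-0.003,0.386],"dr": [0.003,0,0.002],"fingers": 72},
    {"linear": [0,-0.003,0.386],"dr": [0.003,0,0.002],"fingers": 55},
    {"linear": [0,-0.003,0.386],"dr": [0.003,0,0.002],"fingers": 50},
    {"linear": [0,-0.003,0.386],"dr": [0.003,0,0.002],"fingers": 50},
    {"linear": [0,-0.003,0.386],"dr": [0.003,0,0.002],"fingers": 50}
  ]
}}

```text
t: 19.35
tool_pos: [0.531, -0.3683, 0.0859]
tcp_rot: [3.142, 0.0, 1.57]
ft_force: [-1.1, 0.9, 5.1]
grip_width: 0.0561
```

```bash
python3 go.py .430 -.2113 .25 1.5708
```

```text
lin [ 1.046 -0.674 -1.094] dr [ 0.  0. -0.]
t 19.35 [ 0.531  -0.3683  0.0859] [3.1416e+00 3.0000e-04 1.5705e+00] F [-1.1  0.9  5.1] w 0.0561
```

Request:
{"fn": "step_arm", "kwargs": {
  "motion": [
    {"linear": [0,0,-0.1],"dr": [0,0,0],"fingers": 45},
    {"linear": [0,0,-0.3],"dr": [0,0,0],"fingers": 45},
    {"linear": [0,0,-0.55],"dr": [0,0,0],"fingers": 45},
    {"linear": [0,0,-0.8],"dr": [0,0,0],"fingers": 45},
    {"linear": [0,0,-1],"dr": [0,0,0],"fingers": 45},
    {"linear": [0.15,-0.1,-1],"dr": [0,0,0],"fingers": 45},
    {"linear": [0.35,-0.24,-1],"dr": [0,0,0],"fingers": 45},
    {"linear": [0.55,-0.38,-1],"dr": [0,0,0],"fingers": 45},
    {"linear": [0.75,-0.52,-1],"dr": [0,0,0],"fingers": 45},
    {"linear": [0.9,-0.62,-1],"dr": [0,0,0],"fingers": 45},
    {"linear": [1,-0.674,-1],"dr": [0,0,0],"fingers": 45}
  ]
}}

```text
t: 20.27
tool_pos: [0.4278, -0.2161, 0.2351]
tcp_rot: [-3.14, -0.003, 1.571]
ft_force: [-0.4, -0.2, -0.3]
grip_width: 0.0564
```

Request:
{"fn": "step_arm", "kwargs": {
  "motion": [
    {"linear": [0.046,0,0],"dr": [0,0,0],"fingers": 45},
    {"linear": [0.046,0,0],"dr": [0,0,0],"fingers": 45},
    {"linear": [0.046,0,0],"dr": [0,0,0],"fingers": 45},
    {"linear": [0.046,0,0],"dr": [0,0,0],"fingers": 45},
    {"linear": [0.046,0,0],"dr": [0,0,0],"fingers": 45},
    {"linear": [0.046,0,0],"dr": [0,0,0],"fingers": 45},
    {"linear": [0.046,0,0],"dr": [0,0,0],"fingers": 45}
  ]
}}

```text
t: 20.85
tool_pos: [0.4297, -0.2117, 0.2348]
tcp_rot: [-3.139, 0.001, 1.569]
ft_force: [-0.7, 0.4, -1.4]
grip_width: 0.0563
```

```bash
python3 go.py .430 -.2113 .1639 1.5708;python3 - <<'E'
from h import *
T,S=read_camera("top"),read_camera("side")
S=S["pixels"];T=T["pixels"]
cv2.imwrite("pics/d1.png",np.hstack([cv2.resize(S[240:410,150:320],(400,400)),cv2.resize(T[230:400,330:500],(400,400))]))
E
```

```text
lin [0.003 0.003 0.472] dr [-0.003  0.001 -0.002]
t 20.85 [ 0.4297 -0.2117  0.2348] [-3.1393e+00  5.0000e-04  1.5693e+00] F [-0.7  0.4 -1.4] w 0.0563
```

View pics/d1.png

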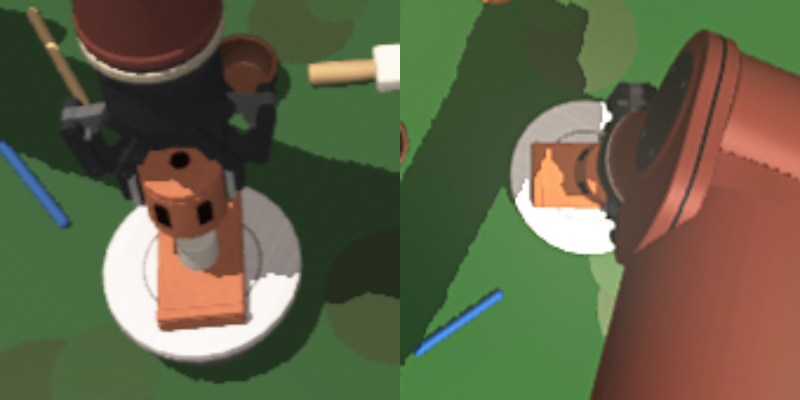

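Request:
{"fn": "step_arm", "kwargs": {
  "motion": [
    {"linear": [0.002,0.002,0.08],"dr": [-0.002,0,0],"fingers": 45},
    {"linear": [0.002,0.002,0.16],"dr": [-0.002,0,0],"fingers": 45},
    {"linear": [0.002,0.002,0.24],"dr": [-0.002,0,0],"fingers": 45},
    {"linear": [0.002,0.002,0.32],"dr": [-0.002,0,0],"fingers": 45},
    {"linear": [0.002,0.002,0.38],"dr": [-0.002,0,0],"fingers": 45},
    {"linear": [0.002,0.002,0.42],"dr": [-0.002,0,0],"fingers": 45},
    {"linear": [0.002,0.002,0.435],"dr": [-0.002,0,0],"fingers": 45},
    {"linear": [0.002,0.002,0.445],"dr": [-0.002,0,0],"fingers": 45},
    {"linear": [0.002,0.002,0.445],"dr": [-0.002,0,0],"fingers": 45},
    {"linear": [0.002,0.002,0.445],"dr": [-0.002,0,0],"fingers": 45},
    {"linear": [0.002,0.002,0.445],"dr": [-0.002,0,0],"fingers": 45},
    {"linear": [0.002,0.002,0.445],"dr": [-0.002,0,0],"fingers": 45}
  ]
}}

```text
t: 21.95
tool_pos: [0.4301, -0.2107, 0.1685]
tcp_rot: [3.141, -0.0, 1.571]
ft_force: [-0.2, -0.8, -1.5]
grip_width: 0.0565
```

Request:
{"fn": "step_arm", "kwargs": {
  "motion": [
    {"linear": [0,0,0.007],"dr": [0,0,0],"fingers": 45},
    {"linear": [0,0,0.014],"dr": [0,0,0],"fingers": 45},
    {"linear": [0,0,0.02],"dr": [0,0,0],"fingers": 45},
    {"linear": [0,0,0.02],"dr": [0,0,0],"fingers": 45},
    {"linear": [0,0,0.02],"dr": [0,0,0],"fingers": 45}
  ]
}}

```text
t: 22.37
tool_pos: [0.4299, -0.2106, 0.1651]
tcp_rot: [-3.141, -0.0, 1.57]
ft_force: [0.4, 0.1, -1.8]
grip_width: 0.0565
```

Request:
{"fn": "step_arm", "kwargs": {
  "motion": [
    {"linear": [0,0,0.004],"dr": [0,0,0],"fingers": 45},
    {"linear": [0,0,0.007],"dr": [0,0,0],"fingers": 45},
    {"linear": [0,0,0.007],"dr": [0,0,0],"fingers": 45},
    {"linear": [0,0,0.007],"dr": [0,0,0],"fingers": 45}
  ]
}}

```text
t: 22.7
tool_pos: [0.4299, -0.2106, 0.1641]
tcp_rot: [-3.142, -0.0, 1.57]
ft_force: [0.1, -0.5, -1.2]
grip_width: 0.0562
```

Request:
{"fn": "step_arm", "kwargs": {
  "motion": [
    {"linear": [0,0,0.003],"dr": [0,0,0],"fingers": 45},
    {"linear": [0,0,0.005],"dr": [0,0,0],"fingers": 45},
    {"linear": [0,0,0.005],"dr": [0,0,0],"fingers": 45},
    {"linear": [0,0,0.005],"dr": [0,0,0],"fingers": 45}
  ]
}}

```text
t: 23.03
tool_pos: [0.43, -0.2107, 0.1638]
tcp_rot: [-3.141, -0.001, 1.571]
ft_force: [-3.6, 2.5, 7.8]
grip_width: 0.0562
```

Request:
{"fn": "step_arm", "kwargs": {
  "motion": [
    {"linear": [0,0,-0.004],"dr": [0,0,0],"fingers": 45},
    {"linear": [0,0,-0.004],"dr": [0,0,0],"fingers": 60},
    {"linear": [0,0,-0.004],"dr": [0,0,0],"fingers": 75},
    {"linear": [0,0,-0.004],"dr": [0,0,0],"fingers": 90},
    {"linear": [0,0,-0.004],"dr": [0,0,0],"fingers": 90},
    {"linear": [0,0,-0.1],"dr": [0,0,0],"fingers": 90},
    {"linear": [0,0,-0.3],"dr": [0,0,0],"fingers": 90},
    {"linear": [0,0,-0.55],"dr": [0,0,0],"fingers": 90},
    {"linear": [0,0,-0.7],"dr": [0,0,0],"fingers": 80},
    {"linear": [0,0,-0.7],"dr": [0,0,0],"fingers": 80}
  ]
}}

```text
t: 23.87
tool_pos: [0.4317, -0.2117, 0.2729]
tcp_rot: [3.135, -0.0, 1.57]
ft_force: [1.6, -0.9, 0.9]
grip_width: 0.0683
```

Request:
{"fn": "step_arm", "kwargs": {
  "motion": [
    {"linear": [0.2,0.12,0],"dr": [0,0,0],"fingers": 80},
    {"linear": [0.4,0.25,0],"dr": [0,0,0],"fingers": 80},
    {"linear": [0.6,0.38,0],"dr": [0,0,0],"fingers": 80},
    {"linear": [0.8,0.5,0],"dr": [0,0,0],"fingers": 80}
  ]
}}

```text
t: 24.2
tool_pos: [0.5056, -0.0892, 0.2681]
tcp_rot: [3.141, -0.001, 1.57]
ft_force: [-0.3, -0.4, -1.3]
grip_width: 0.0681
```

Request:
{"fn": "step_arm", "kwargs": {
  "motion": [
    {"linear": [0.2,0.12,0],"dr": [0,0,0],"fingers": 80},
    {"linear": [0.4,0.25,0],"dr": [0,0,0],"fingers": 80},
    {"linear": [0.6,0.38,0],"dr": [0,0,0],"fingers": 80},
    {"linear": [0.8,0.5,0],"dr": [0,0,0],"fingers": 80}
  ]
}}

```text
t: 24.53
tool_pos: [0.5807, 0.0311, 0.2677]
tcp_rot: [-3.141, -0.0, 1.571]
ft_force: [0.7, -1.5, -0.4]
grip_width: 0.0685
```

Request:
{"fn": "step_arm", "kwargs": {
  "motion": [
    {"linear": [0.2,0.12,0],"dr": [0,0,0],"fingers": 80},
    {"linear": [0.4,0.25,0],"dr": [0,0,0],"fingers": 80},
    {"linear": [0.6,0.4,0.2],"dr": [0,0,0],"fingers": 80},
    {"linear": [0.69,0.53,0.4],"dr": [0,0,0],"fingers": 80},
    {"linear": [0.69,0.53,0.6],"dr": [0,0,0],"fingers": 80},
    {"linear": [0.69,0.53,0.6],"dr": [0,0,0],"fingers": 80},
    {"linear": [0.69,0.53,0.6],"dr": [0,0,0],"fingers": 80},
    {"linear": [0.69,0.53,0.6],"dr": [0,0,0],"fingers": 80},
    {"linear": [0.69,0.53,0.6],"dr": [0,0,0],"fingers": 80}
  ]
}}

```text
t: 25.28
tool_pos: [0.6603, 0.1318, 0.1811]
tcp_rot: [3.138, -0.001, 1.569]
ft_force: [0.8, -0.5, 0.7]
grip_width: 0.0681
```

```bash
python3 go.py .6592 .1324 .073 1.5708;python3 - <<'E'
from h import *
T,S=read_camera("top"),read_camera("side")
for v in([(T,(411,303),30)],[(S,(234,330),40)]):
    c,n,R=v[0]
S=S["pixels"];T=T["pixels"]
cv2.imwrite("pics/d2.png",np.hstack([cv2.resize(S[260:410,150:300],(400,400)),cv2.resize(T[240:360,350:470],(400,400))]))
E
```

```text
lin [ 0.003 -0.01   0.721] dr [ 0.004 -0.002 -0.002]
t 25.28 [0.6603 0.1318 0.1811] [ 3.1384e+00 -1.3000e-03  1.5691e+00] F [ 0.8 -0.5  0.7] w 0.0681
```

View pics/d2.png

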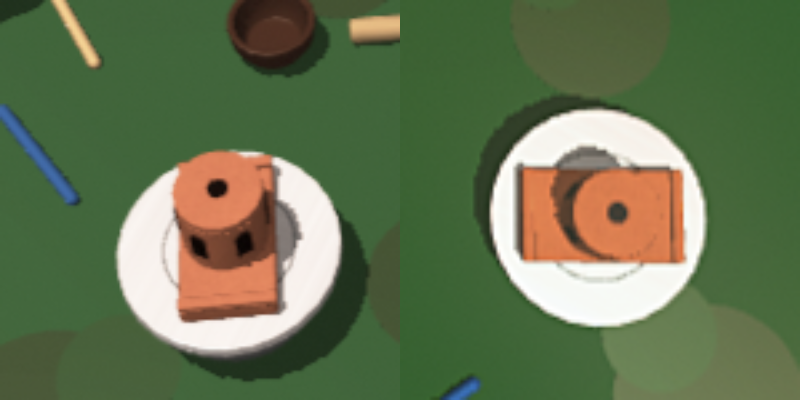

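Request:
{"fn": "step_arm", "kwargs": {
  "motion": [
    {"linear": [0.002,-0.007,0.2],"dr": [0.002,0,0],"fingers": 80},
    {"linear": [0.002,-0.007,0.4],"dr": [0.002,0,0],"fingers": 80},
    {"linear": [0.002,-0.007,0.55],"dr": [0.002,0,0],"fingers": 80},
    {"linear": [0.002,-0.007,0.65],"dr": [0.002,0,0],"fingers": 80},
    {"linear": [0.002,-0.007,0.7],"dr": [0.002,0,0],"fingers": 80},
    {"linear": [0.002,-0.007,0.7],"dr": [0.002,0,0],"fingers": 80},
    {"linear": [0.002,-0.007,0.7],"dr": [0.002,0,0],"fingers": 80},
    {"linear": [0.002,-0.007,0.7],"dr": [0.002,0,0],"fingers": 80}
  ]
}}

```text
t: 26.05
tool_pos: [0.6595, 0.1332, 0.0753]
tcp_rot: [3.141, -0.001, 1.57]
ft_force: [0.8, -0.8, -0.1]
grip_width: 0.0682
```

```bash
python3 go.py .6592 .1324 .073 1.5708;python3 - <<'E'
from h import *
T,S=read_camera("top"),read_camera("side")
print(ray(T,(415.1,303.6),.134),ray(S,(231.75,330.9),.134))
E
```

```text
lin [-0.005 -0.002  0.015] dr [ 0.001 -0.001 -0.001]
t 26.05 [0.6595 0.1332 0.0753] [ 3.1407e+00 -1.1000e-03  1.5704e+00] F [ 0.8 -0.8 -0.1] w 0.0682
[ 0.42916136 -0.21137583  0.134     ] [ 0.43112906 -0.21159008  0.134     ]
```

Request:
{"fn": "step_arm", "kwargs": {
  "motion": [
    {"linear": [-0.004,-0.002,0.013],"dr": [0,0,0],"fingers": 80},
    {"linear": [-0.004,-0.002,0.013],"dr": [0,0,0],"fingers": 80},
    {"linear": [-0.004,-0.002,0.013],"dr": [0,0,0],"fingers": 70},
    {"linear": [-0.004,-0.002,0.013],"dr": [0,0,0],"fingers": 60},
    {"linear": [-0.004,-0.002,0.013],"dr": [0,0,0],"fingers": 45},
    {"linear": [-0.004,-0.002,0.013],"dr": [0,0,0],"fingers": 45},
    {"linear": [-0.004,-0.002,0.013],"dr": [0,0,0],"fingers": 40},
    {"linear": [-0.004,-0.002,0.013],"dr": [0,0,0],"fingers": 40},
    {"linear": [-0.004,-0.002,0.013],"dr": [0,0,0],"fingers": 40}
  ]
}}

```text
t: 26.9
tool_pos: [0.6584, 0.1326, 0.072]
tcp_rot: [-3.141, -0.001, 1.571]
ft_force: [-0.9, -0.2, 5.3]
grip_width: 0.0426
```

```bash
python3 go.py .430 -.211 .27 1.5708
```

```text
lin [-2.29  -1.523 -1.32 ] dr [-0.001 -0.001 -0.   ]
t 26.9 [0.6584 0.1326 0.072 ] [-3.1405e+00 -6.0000e-04  1.5705e+00] F [-0.9 -0.2  5.3] w 0.0426
```

```bash
python3 - <<'E'
from h import *
T,S=read_camera("top"),read_camera("side")
S=S["pixels"];T=T["pixels"]
cv2.imwrite("pics/c1.png",np.hstack([cv2.resize(S[160:260,287:387],(400,400),interpolation=3),cv2.resize(T[160:260,216:316],(400,400),interpolation=3)]))
E
```

```text
(no output)
```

View pics/c1.png

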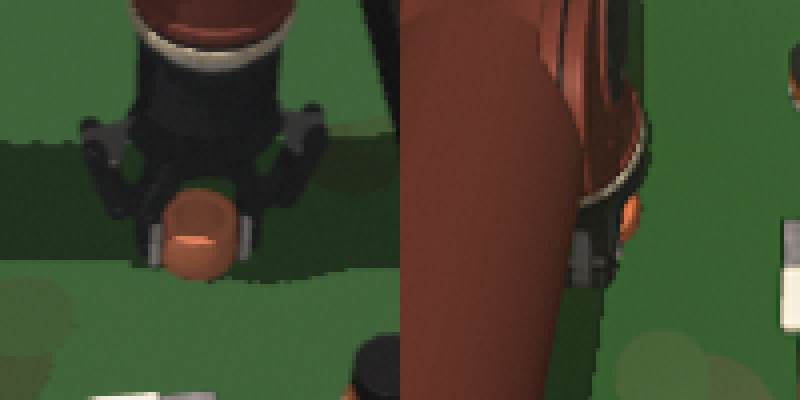

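Request:
{"fn": "step_arm", "kwargs": {
  "motion": [
    {"linear": [0,0,-0.06],"dr": [0,0,0],"fingers": 35},
    {"linear": [0,0,-0.2],"dr": [0,0,0],"fingers": 35},
    {"linear": [0,0,-0.4],"dr": [0,0,0],"fingers": 35},
    {"linear": [0,0,-0.4],"dr": [0,0,0],"fingers": 35},
    {"linear": [0,0,-0.4],"dr": [0,0,0],"fingers": 35},
    {"linear": [0,0,-0.4],"dr": [0,0,0],"fingers": 35}
  ]
}}

```text
t: 27.5
tool_pos: [0.658, 0.1327, 0.1314]
tcp_rot: [-3.14, -0.001, 1.571]
ft_force: [-0.2, -0.2, -0.0]
grip_width: 0.0428
```

```bash
python3 - <<'E'
from h import *
T,S=read_camera("top"),read_camera("side")
S0=dict(S);S0["pixels"]=cv2.imread("pics/side0.png")
a=S0["pixels"][190:245,310:365];b=S["pixels"][145:245,287:387]
cv2.imwrite("pics/c2.png",np.hstack([cv2.resize(a,(400,400),interpolation=3),cv2.resize(b,(400,400),interpolation=3)]))
E
```

```text
(no output)
```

View pics/c2.png

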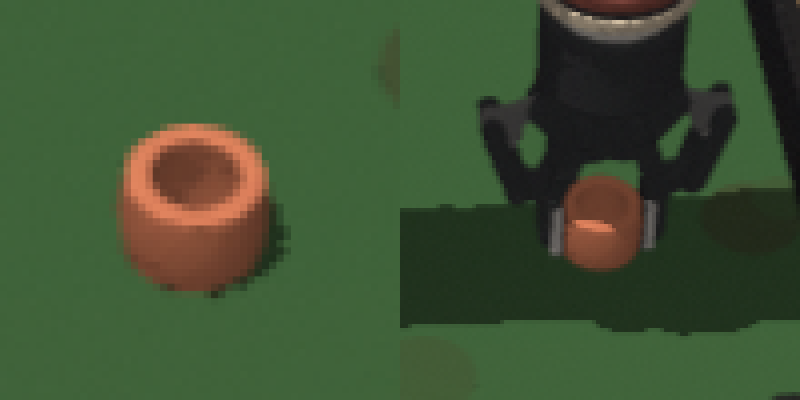

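Request:
{"fn": "step_arm", "kwargs": {
  "motion": [
    {"linear": [0,0,-0.25],"dr": [0,0,0],"fingers": 35},
    {"linear": [-0.15,-0.1,-0.5],"dr": [0,0,0],"fingers": 35},
    {"linear": [-0.3,-0.2,-0.75],"dr": [0,0,0],"fingers": 35},
    {"linear": [-0.5,-0.33,-0.92],"dr": [0,0,0],"fingers": 35},
    {"linear": [-0.7,-0.46,-0.92],"dr": [0,0,0],"fingers": 35}
  ]
}}

```text
t: 28.02
tool_pos: [0.5923, 0.0308, 0.2725]
tcp_rot: [3.139, -0.001, 1.573]
ft_force: [0.5, 0.2, -0.2]
grip_width: 0.0429
```

Request:
{"fn": "step_arm", "kwargs": {
  "motion": [
    {"linear": [-0.2,-0.13,0],"dr": [0,0,0],"fingers": 35},
    {"linear": [-0.4,-0.27,0],"dr": [0,0,0],"fingers": 35},
    {"linear": [-0.6,-0.4,0],"dr": [0,0,0],"fingers": 35},
    {"linear": [-0.8,-0.53,0],"dr": [0,0,0],"fingers": 35}
  ]
}}

```text
t: 28.35
tool_pos: [0.51, -0.091, 0.2684]
tcp_rot: [-3.139, -0.001, 1.571]
ft_force: [0.8, -1.0, 0.2]
grip_width: 0.0428
```

Request:
{"fn": "step_arm", "kwargs": {
  "motion": [
    {"linear": [-0.2,-0.13,0],"dr": [0,0,0],"fingers": 35},
    {"linear": [-0.4,-0.27,0],"dr": [0,0,0],"fingers": 35},
    {"linear": [-0.6,-0.4,0],"dr": [0,0,0],"fingers": 35},
    {"linear": [-0.75,-0.49,0],"dr": [0,0,0],"fingers": 35},
    {"linear": [-0.79,-0.53,0],"dr": [0,0,0],"fingers": 35},
    {"linear": [-0.79,-0.53,0],"dr": [0,0,0],"fingers": 35},
    {"linear": [-0.79,-0.53,0],"dr": [0,0,0],"fingers": 35},
    {"linear": [-0.79,-0.53,0],"dr": [0,0,0],"fingers": 35},
    {"linear": [-0.79,-0.53,0],"dr": [0,0,0],"fingers": 35}
  ]
}}

```text
t: 29.1
tool_pos: [0.4329, -0.2069, 0.269]
tcp_rot: [-3.139, -0.0, 1.573]
ft_force: [0.5, -0.2, -0.5]
grip_width: 0.0425
```

```bash
python3 go.py .430 -.211 .206 1.5708; python3 - <<'E'
from h import *
S=read_camera("side")
for dz in(-.005,0,.005):
    p=proj(S,rings((22,0),(24,16))+[.658,.1327,.0594+dz]); print(p[p[:,1].argmax()], "seen ~337.7,212.8")
E
```

```text
lin [-0.028 -0.019  0.42 ] dr [-0.003 -0.     0.003]
t 29.1 [ 0.4329 -0.2069  0.269 ] [-3.1394 -0.      1.573 ] F [ 0.5 -0.2 -0.5] w 0.0425
[336.30350668 213.8103665 ] seen ~337.7,212.8
[336.39330612 212.26383855] seen ~337.7,212.8
[336.48368329 210.70736082] seen ~337.7,212.8
```

Request:
{"fn": "step_arm", "kwargs": {
  "motion": [
    {"linear": [-0.028,-0.019,0.1],"dr": [-0.002,0,0.003],"fingers": 35},
    {"linear": [-0.028,-0.019,0.2],"dr": [-0.002,0,0.003],"fingers": 35},
    {"linear": [-0.028,-0.019,0.28],"dr": [-0.002,0,0.003],"fingers": 35},
    {"linear": [-0.028,-0.019,0.34],"dr": [-0.002,0,0.003],"fingers": 35},
    {"linear": [-0.028,-0.019,0.36],"dr": [-0.002,0,0.003],"fingers": 35},
    {"linear": [-0.028,-0.019,0.37],"dr": [-0.002,0,0.003],"fingers": 35},
    {"linear": [-0.028,-0.019,0.37],"dr": [-0.002,0,0.003],"fingers": 35},
    {"linear": [-0.028,-0.019,0.37],"dr": [-0.002,0,0.003],"fingers": 35},
    {"linear": [-0.028,-0.019,0.37],"dr": [-0.002,0,0.003],"fingers": 35}
  ]
}}

```text
t: 29.9
tool_pos: [0.4295, -0.2126, 0.2144]
tcp_rot: [3.141, -0.0, 1.568]
ft_force: [-0.0, -0.7, -0.9]
grip_width: 0.0427
```

```bash
python3 go.py .430 -.211 .206 1.5708; python3 - <<'E'
from h import *
S=read_camera("side")
cv2.imwrite("pics/c3.png",cv2.resize(S["pixels"][270:370,185:285],(500,500),interpolation=3))
for q in ([.43,-.211,.138],): 
  p=proj(S,rings((22,0),(24,16))+q);print("bottom",p[p[:,1].argmax()],"cols",p[:,0].min(),p[:,0].max())
E
```

```text
lin [0.011 0.003 0.056] dr [ 0.001 -0.    -0.003]
t 29.9 [ 0.4295 -0.2126  0.2144] [ 3.1406e+00 -3.0000e-04  1.5682e+00] F [-0.  -0.7 -0.9] w 0.0427
bottom [229.2027075  340.94379023] cols 215.2176338871238 244.25536791738557
```

View pics/c3.png

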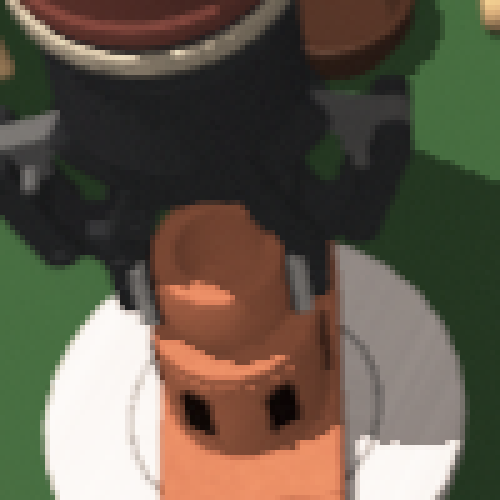

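Request:
{"fn": "step_arm", "kwargs": {
  "motion": [
    {"linear": [0.008,0.002,0.015],"dr": [0,0,-0.002],"fingers": 35},
    {"linear": [0.008,0.002,0.03],"dr": [0,0,-0.002],"fingers": 35},
    {"linear": [0.008,0.002,0.04],"dr": [0,0,-0.002],"fingers": 35},
    {"linear": [0.008,0.002,0.045],"dr": [0,0,-0.002],"fingers": 35},
    {"linear": [0.008,0.002,0.045],"dr": [0,0,-0.002],"fingers": 35},
    {"linear": [0.008,0.002,0.045],"dr": [0,0,-0.002],"fingers": 35},
    {"linear": [0.008,0.002,0.045],"dr": [0,0,-0.002],"fingers": 35}
  ]
}}

```text
t: 30.53
tool_pos: [0.4295, -0.2113, 0.2071]
tcp_rot: [3.142, -0.0, 1.57]
ft_force: [-0.1, 0.3, -0.8]
grip_width: 0.0428
```

Request:
{"fn": "step_arm", "kwargs": {
  "motion": [
    {"linear": [0,0,0.004],"dr": [0,0,0],"fingers": 35},
    {"linear": [0,0,0.007],"dr": [0,0,0],"fingers": 35},
    {"linear": [0,0,0.007],"dr": [0,0,0],"fingers": 35},
    {"linear": [0,0,0.007],"dr": [0,0,0],"fingers": 35}
  ]
}}

```text
t: 30.87
tool_pos: [0.4295, -0.2112, 0.206]
tcp_rot: [-3.142, -0.0, 1.57]
ft_force: [0.4, 0.0, -1.4]
grip_width: 0.043
```

Request:
{"fn": "step_arm", "kwargs": {
  "motion": [
    {"linear": [0,0,0.003],"dr": [0,0,0],"fingers": 35},
    {"linear": [0,0,0.006],"dr": [0,0,0],"fingers": 35},
    {"linear": [0,0,0.006],"dr": [0,0,0],"fingers": 35},
    {"linear": [0,0,0.006],"dr": [0,0,0],"fingers": 35}
  ]
}}

```text
t: 31.2
tool_pos: [0.4296, -0.2114, 0.2058]
tcp_rot: [-3.142, -0.001, 1.57]
ft_force: [-4.1, 1.3, 12.5]
grip_width: 0.0426
```

Request:
{"fn": "step_arm", "kwargs": {
  "motion": [
    {"linear": [0,0,-0.005],"dr": [0,0,0],"fingers": 35},
    {"linear": [0,0,-0.005],"dr": [0,0,0],"fingers": 52},
    {"linear": [0,0,-0.005],"dr": [0,0,0],"fingers": 60},
    {"linear": [0,0,-0.005],"dr": [0,0,0],"fingers": 75},
    {"linear": [0,0,-0.005],"dr": [0,0,0],"fingers": 75},
    {"linear": [0,0,-0.005],"dr": [0,0,0],"fingers": 75},
    {"linear": [0,0,-0.1],"dr": [0,0,0],"fingers": 75},
    {"linear": [0,0,-0.3],"dr": [0,0,0],"fingers": 75},
    {"linear": [0,0,-0.5],"dr": [0,0,0],"fingers": 75},
    {"linear": [0,0,-0.5],"dr": [0,0,0],"fingers": 50},
    {"linear": [0,0,-0.5],"dr": [0,0,0],"fingers": 50}
  ]
}}

```text
t: 32.12
tool_pos: [0.4302, -0.2115, 0.2814]
tcp_rot: [3.138, -0.001, 1.57]
ft_force: [-0.8, 0.0, -1.6]
grip_width: 0.0431
```

Request:
{"fn": "step_arm", "kwargs": {
  "motion": [
    {"linear": [0.1,0.25,0],"dr": [0,0,0],"fingers": 50},
    {"linear": [0.2,0.5,0],"dr": [0,0,0],"fingers": 50},
    {"linear": [0.3,0.75,0],"dr": [0,0,0],"fingers": 50},
    {"linear": [0.4,1,0],"dr": [0,0,0],"fingers": 50}
  ]
}}

```text
t: 32.45
tool_pos: [0.581, -0.1501, 0.2785]
tcp_rot: [-3.14, -0.001, 1.57]
ft_force: [-0.3, -1.1, 1.0]
grip_width: 0.0429
```

Request:
{"fn": "step_arm", "kwargs": {
  "motion": [
    {"linear": [0.1,0.25,0],"dr": [0,0,0],"fingers": 50},
    {"linear": [0.15,0.47,0.2],"dr": [0,0,0],"fingers": 50},
    {"linear": [0.15,0.47,0.4],"dr": [0,0,0],"fingers": 50},
    {"linear": [0.15,0.47,0.6],"dr": [0,0,0],"fingers": 50},
    {"linear": [0.15,0.47,0.7],"dr": [0,0,0],"fingers": 50},
    {"linear": [0.15,0.47,0.7],"dr": [0,0,0],"fingers": 50},
    {"linear": [0.15,0.47,0.7],"dr": [0,0,0],"fingers": 50},
    {"linear": [0.15,0.47,0.7],"dr": [0,0,0],"fingers": 50},
    {"linear": [0.15,0.47,0.7],"dr": [0,0,0],"fingers": 50},
    {"linear": [0.15,0.47,0.7],"dr": [0,0,0],"fingers": 50}
  ]
}}

```text
t: 33.28
tool_pos: [0.6507, -0.1292, 0.1771]
tcp_rot: [3.139, -0.001, 1.57]
ft_force: [-0.2, 0.7, -0.7]
grip_width: 0.0426
```

```bash
python3 go.py .650 -.129 .105 1.5708;python3 - <<'E'
from h import *
T,S=read_camera("top"),read_camera("side")
S=S["pixels"];T=T["pixels"]
cv2.imwrite("pics/c4.png",np.hstack([cv2.resize(S[250:400,150:300],(400,400)),cv2.resize(T[240:360,350:470],(400,400))]))
E
```

```text
lin [ 0.001 -0.006  0.48 ] dr [ 0.004 -0.001 -0.001]
t 33.28 [ 0.6507 -0.1292  0.1771] [ 3.1387e+00 -5.0000e-04  1.5697e+00] F [-0.2  0.7 -0.7] w 0.0426
```

View pics/c4.png

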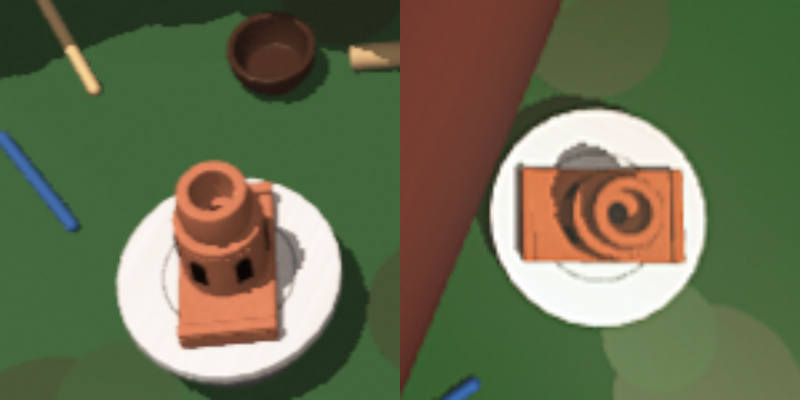

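Request:
{"fn": "step_arm", "kwargs": {
  "motion": [
    {"linear": [0,-0.004,0.12],"dr": [0.002,0,0],"fingers": 50},
    {"linear": [0,-0.004,0.25],"dr": [0.002,0,0],"fingers": 50},
    {"linear": [0,-0.004,0.36],"dr": [0.002,0,0],"fingers": 50},
    {"linear": [0,-0.004,0.44],"dr": [0.002,0,0],"fingers": 50},
    {"linear": [0,-0.004,0.47],"dr": [0.002,0,0],"fingers": 50},
    {"linear": [0,-0.004,0.47],"dr": [0.002,0,0],"fingers": 50},
    {"linear": [0,-0.004,0.47],"dr": [0.002,0,0],"fingers": 50},
    {"linear": [0,-0.004,0.47],"dr": [0.002,0,0],"fingers": 50}
  ]
}}

```text
t: 34.05
tool_pos: [0.65, -0.1293, 0.1058]
tcp_rot: [3.142, -0.0, 1.57]
ft_force: [-1.5, 0.4, 0.7]
grip_width: 0.0425
```

```bash
python3 go.py .650 -.129 .105 1.5708;python3 - <<'E'
from h import *
T,S=read_camera("top"),read_camera("side")
print(ray(T,(417.2,303.6),.166),ray(S,(231.4,320.1),.166))
E
```

```text
lin [ 0.002 -0.     0.005] dr [ 0.    -0.    -0.001]
t 34.05 [ 0.65   -0.1293  0.1058] [ 3.1416e+00 -1.0000e-04  1.5697e+00] F [-1.5  0.4  0.7] w 0.0425
[ 0.42797796 -0.20918106  0.166     ] [ 0.43400033 -0.21035101  0.166     ]
```

Request:
{"fn": "step_arm", "kwargs": {
  "motion": [
    {"linear": [0,0,0.003],"dr": [0,0,0],"fingers": 40},
    {"linear": [0,0,0.003],"dr": [0,0,0],"fingers": 33},
    {"linear": [0,0,0.003],"dr": [0,0,0],"fingers": 20},
    {"linear": [0,0,0.003],"dr": [0,0,0],"fingers": 15},
    {"linear": [0,0,0.003],"dr": [0,0,0],"fingers": 10},
    {"linear": [0,0,0.003],"dr": [0,0,0],"fingers": 10},
    {"linear": [0,0,0.003],"dr": [0,0,0],"fingers": 10},
    {"linear": [0,0,0.003],"dr": [0,0,0],"fingers": 10}
  ]
}}

```text
t: 34.82
tool_pos: [0.6497, -0.129, 0.1047]
tcp_rot: [-3.141, -0.0, 1.57]
ft_force: [-1.5, -0.1, 5.7]
grip_width: 0.0198
```

```bash
python3 go.py .430 -.211 .30 1.5708
```

```text
lin [-0.548 -1.465 -1.301] dr [-0.001 -0.001 -0.001]
t 34.82 [ 0.6497 -0.129   0.1047] [-3.1406e+00 -5.0000e-04  1.5698e+00] F [-1.5 -0.1  5.7] w 0.0198
```

Request:
{"fn": "step_arm", "kwargs": {
  "motion": [
    {"linear": [0,0,-0.06],"dr": [0,0,0],"fingers": 5},
    {"linear": [0,0,-0.2],"dr": [0,0,0],"fingers": 5},
    {"linear": [0,0,-0.4],"dr": [0,0,0],"fingers": 5},
    {"linear": [0,0,-0.6],"dr": [0,0,0],"fingers": 5},
    {"linear": [0,0,-0.8],"dr": [0,0,0],"fingers": 5},
    {"linear": [0,0,-1],"dr": [0,0,0],"fingers": 5},
    {"linear": [0,0,-1],"dr": [0,0,0],"fingers": 5}
  ]
}}

```text
t: 35.4
tool_pos: [0.6515, -0.1302, 0.2609]
tcp_rot: [3.135, 0.001, 1.569]
ft_force: [1.0, -1.2, -1.6]
grip_width: 0.0197
```

Request:
{"fn": "step_arm", "kwargs": {
  "motion": [
    {"linear": [0,0,-0.2],"dr": [0,0,0],"fingers": 5},
    {"linear": [-0.05,-0.15,-0.35],"dr": [0,0,0],"fingers": 5},
    {"linear": [-0.12,-0.35,-0.35],"dr": [0,0,0],"fingers": 5},
    {"linear": [-0.2,-0.55,-0.35],"dr": [0,0,0],"fingers": 5},
    {"linear": [-0.28,-0.75,-0.35],"dr": [0,0,0],"fingers": 5},
    {"linear": [-0.36,-0.95,-0.35],"dr": [0,0,0],"fingers": 5}
  ]
}}

```text
t: 35.9
tool_pos: [0.5055, -0.1834, 0.3062]
tcp_rot: [-3.139, -0.001, 1.57]
ft_force: [0.3, -0.6, -0.1]
grip_width: 0.0197
```

Request:
{"fn": "step_arm", "kwargs": {
  "motion": [
    {"linear": [-0.07,-0.2,0],"dr": [0,0,0],"fingers": 5},
    {"linear": [-0.14,-0.38,0],"dr": [0,0,0],"fingers": 5},
    {"linear": [-0.18,-0.49,0],"dr": [0,0,0],"fingers": 5},
    {"linear": [-0.19,-0.515,0],"dr": [0,0,0],"fingers": 5},
    {"linear": [-0.19,-0.515,0],"dr": [0,0,0],"fingers": 5},
    {"linear": [-0.19,-0.515,0],"dr": [0,0,0],"fingers": 5},
    {"linear": [-0.19,-0.515,0],"dr": [0,0,0],"fingers": 5},
    {"linear": [-0.19,-0.515,0],"dr": [0,0,0],"fingers": 5},
    {"linear": [-0.19,-0.515,0],"dr": [0,0,0],"fingers": 5}
  ]
}}

```text
t: 36.65
tool_pos: [0.4305, -0.2109, 0.3068]
tcp_rot: [-3.139, 0.001, 1.571]
ft_force: [-1.1, 0.2, -1.9]
grip_width: 0.0199
```

```bash
python3 go.py .430 -.211 .2705 1.5708
```

```text
lin [-0.    -0.003  0.242] dr [-0.003  0.001 -0.   ]
t 36.65 [ 0.4305 -0.2109  0.3068] [-3.1392e+00  8.0000e-04  1.5705e+00] F [-1.1  0.2 -1.9] w 0.0199
```

Request:
{"fn": "step_arm", "kwargs": {
  "motion": [
    {"linear": [0,-0.002,0.05],"dr": [-0.002,0,0],"fingers": 5},
    {"linear": [0,-0.002,0.1],"dr": [-0.002,0,0],"fingers": 5},
    {"linear": [0,-0.002,0.15],"dr": [-0.002,0,0],"fingers": 5},
    {"linear": [0,-0.002,0.19],"dr": [-0.002,0,0],"fingers": 5},
    {"linear": [0,-0.002,0.21],"dr": [-0.002,0,0],"fingers": 5},
    {"linear": [0,-0.002,0.22],"dr": [-0.002,0,0],"fingers": 5},
    {"linear": [0,-0.002,0.225],"dr": [-0.002,0,0],"fingers": 5},
    {"linear": [0,-0.002,0.225],"dr": [-0.002,0,0],"fingers": 5},
    {"linear": [0,-0.002,0.225],"dr": [-0.002,0,0],"fingers": 5},
    {"linear": [0,-0.002,0.225],"dr": [-0.002,0,0],"fingers": 5}
  ]
}}

```text
t: 37.48
tool_pos: [0.4297, -0.2113, 0.2735]
tcp_rot: [3.141, -0.0, 1.57]
ft_force: [-0.4, 0.1, -2.2]
grip_width: 0.0197
```

```bash
python3 go.py .430 -.211 .2705 1.5708
```

```text
lin [0.002 0.002 0.02 ] dr [ 0.001 -0.001 -0.001]
t 37.48 [ 0.4297 -0.2113  0.2735] [ 3.1411e+00 -4.0000e-04  1.5697e+00] F [-0.4  0.1 -2.2] w 0.0197
```

Request:
{"fn": "step_arm", "kwargs": {
  "motion": [
    {"linear": [0,0,0.005],"dr": [0,0,0],"fingers": 5},
    {"linear": [0,0,0.01],"dr": [0,0,0],"fingers": 5},
    {"linear": [0,0,0.014],"dr": [0,0,0],"fingers": 5},
    {"linear": [0,0,0.014],"dr": [0,0,0],"fingers": 5},
    {"linear": [0,0,0.014],"dr": [0,0,0],"fingers": 5},
    {"linear": [0,0,0.014],"dr": [0,0,0],"fingers": 5}
  ]
}}

```text
t: 37.98
tool_pos: [0.4296, -0.2113, 0.2711]
tcp_rot: [-3.142, -0.0, 1.57]
ft_force: [0.1, 0.2, -1.8]
grip_width: 0.0199
```

Request:
{"fn": "step_arm", "kwargs": {
  "motion": [
    {"linear": [0,0,0.003],"dr": [0,0,0],"fingers": 5},
    {"linear": [0,0,0.005],"dr": [0,0,0],"fingers": 5},
    {"linear": [0,0,0.005],"dr": [0,0,0],"fingers": 5},
    {"linear": [0,0,0.005],"dr": [0,0,0],"fingers": 5}
  ]
}}

```text
t: 38.32
tool_pos: [0.4297, -0.2113, 0.2706]
tcp_rot: [3.141, -0.0, 1.57]
ft_force: [-2.2, 0.9, 3.3]
grip_width: 0.0202
```

Request:
{"fn": "step_arm", "kwargs": {
  "motion": [
    {"linear": [0,0,-0.002],"dr": [0,0,0],"fingers": 22},
    {"linear": [0,0,-0.002],"dr": [0,0,0],"fingers": 32},
    {"linear": [0,0,-0.002],"dr": [0,0,0],"fingers": 45},
    {"linear": [0,0,-0.002],"dr": [0,0,0],"fingers": 50},
    {"linear": [0,0,-0.002],"dr": [0,0,0],"fingers": 50},
    {"linear": [0,0,-0.1],"dr": [0,0,0],"fingers": 50},
    {"linear": [0,0,-0.3],"dr": [0,0,0],"fingers": 50},
    {"linear": [0,0,-0.5],"dr": [0,0,0],"fingers": 50},
    {"linear": [0,0,-0.55],"dr": [0,0,0],"fingers": 50}
  ]
}}

```text
t: 39.07
tool_pos: [0.4306, -0.212, 0.3568]
tcp_rot: [3.137, 0.0, 1.569]
ft_force: [0.9, -0.1, 0.0]
grip_width: 0.0424
```

Request:
{"fn": "step_arm", "kwargs": {
  "motion": [
    {"linear": [0.25,0.05,0],"dr": [0,0,0],"fingers": 50},
    {"linear": [0.5,0.1,0],"dr": [0,0,0],"fingers": 50},
    {"linear": [0.75,0.2,0],"dr": [0,0,0],"fingers": 50},
    {"linear": [1,0.3,0],"dr": [0,0,0],"fingers": 50},
    {"linear": [1,0.3,0],"dr": [0,0,0],"fingers": 50}
  ]
}}

```text
t: 39.48
tool_pos: [0.4766, -0.053, 0.3522]
tcp_rot: [-3.141, -0.001, 1.58]
ft_force: [0.5, 1.1, -0.1]
grip_width: 0.0424
```

Request:
{"fn": "step_arm", "kwargs": {
  "motion": [
    {"linear": [0.25,0.05,0],"dr": [0,0,0],"fingers": 50},
    {"linear": [0.5,0.1,0],"dr": [0,0,0],"fingers": 50},
    {"linear": [0.75,0.2,0],"dr": [0,0,0],"fingers": 50},
    {"linear": [1,0.2,0],"dr": [0,0,0],"fingers": 50},
    {"linear": [1,0.2,0],"dr": [0,0,0],"fingers": 50},
    {"linear": [1,0.2,0],"dr": [0,0,0],"fingers": 50},
    {"linear": [1,0.2,0],"dr": [0,0,0],"fingers": 50},
    {"linear": [1,0.2,0],"dr": [0,0,0],"fingers": 50}
  ]
}}

```text
t: 40.15
tool_pos: [0.505, 0.0869, 0.3529]
tcp_rot: [-3.142, -0.0, 1.568]
ft_force: [0.2, -0.6, 0.1]
grip_width: 0.0428
```

```bash
python3 - <<'E'
from h import *
T,S=read_camera("top"),read_camera("side")
T0,S0=cv2.imread("pics/top0.png"),cv2.imread("pics/side0.png")
# pots: displacement between first and present picture
for n,t,s in [("p1",(198,203),(334,162)),("p2",(319,289),(252,268)),("p3",(441,211),(370,397))]:
    for I0,I,c in((T0,T["pixels"],t),(S0,S["pixels"],s)):
        q=I0[c[1]-16:c[1]+17,c[0]-18:c[0]+19]; W=I[c[1]-28:c[1]+29,c[0]-30:c[0]+31]
        r=cv2.minMaxLoc(cv2.matchTemplate(W,q,cv2.TM_CCOEFF_NORMED)); print(n,round(r[1],2),np.array(r[3])-12,end="; ")
print()
S=S["pixels"];T=T["pixels"]
cv2.imwrite("pics/end.png",np.hstack([cv2.resize(S[230:400,150:320],(400,400)),cv2.resize(T[230:380,340:490],(400,400))]))
E
```

```text
p1 0.08 [ 0 -9]; p1 1.0 [0 0]; p2 0.95 [0 0]; p2 0.73 [0 0]; p3 1.0 [0 0]; p3 1.0 [0 0];
```

View pics/end.png

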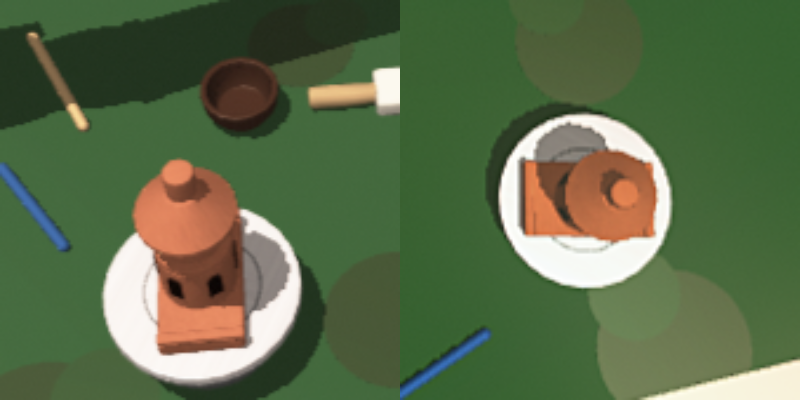

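```bash
python3 - <<'E'
from h import *
T,S=read_camera("top"),read_camera("side")
print(ray(T,(424.4,302),.22),ray(S,(150+179*.425,230+168*.425),.22))
print(finish_job())
E
```

```text
[ 0.42917895 -0.21205346  0.22      ] [ 0.43150479 -0.20916755  0.22      ]
the job is handed in; nothing more can be done
None
```

The lantern is built on the banding wheel in the order asked: tray, candle, body, collar ring, roof. I handed the job in at about 40 s of the 128 s allowed. Each piece was lowered in small steps until the wrist force showed contact (at most about 13 N), then released and the gripper lifted straight up.

**Last checks**
- **Stack:** the final pictures show it upright. Tray, drum, collar and roof all measured within about 4 mm of the wheel centre at (0.430, -0.212). The candle was also measured within 1.5 mm of it, just before the body went over it.
- **Pots:** all three match their first side-camera pictures with no shift, though pot 2 matched more weakly (0.73) than the others. In the top camera, pots 2 and 3 also show no shift.

**Checks that failed or disagreed**
- **Pot 1:** the top-camera check found no match (0.08), most likely because the arm was in the way. Its side-camera match was perfect, but I did not look at it again from above.
- **Collar:** when gripped, its width read about 44 mm where I expected about 46–48 mm. It still lifted and sat upright. Its centre differs by about 6 mm along x between the two cameras, and I took their average.

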